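Change over the drill block kept behind the mug and the jar

ROBOT

A 7-joint arm with a two-finger parallel gripper is mounted at the origin on the work surface. World frame = base frame: x ahead of the robot, y to its left, z up, the work surface at z = 0. Lengths are in m, angles in rad, forces in N, time in s.
With the tool pointing down it reaches from about 0.4 to 0.85 m from the base axis. Payload 4.5 kg.
Tool frame: the origin (TCP) lies at the very end of the fingers, on their centre line; the grasp point (between the pads) lies 19 mm behind it; z points along the fingers, y is the line along which they close (so a half turn about z gives the same grasp; the last joint's range is limited). The gripper opens to 88 mm and grips with 3 to 60 N. Pads are 18 mm wide; open, the fingers measure 123 mm over their backs; the gripper's body (75 mm by 187 mm) begins 45 mm behind the grasp point.
Start: joints at [-1.303, 0.689, -0.195, 1.565, 0.157, 0.902, -0.215], TCP at [0.145, 0.608, 0.209] pointing down, gripper open.
Joint ranges: [-3.01, 3.01], [-0.46, 2.08], [-1.47, 1.51], [0.13, 2.56], [-1, 4.14], [0.04, 2.09], [-2.66, 2.66]. Speed limits (rad/s): [2.57, 2.57, 3.14, 3.14, 3.14, 3.14, 3.14].

INTERFACE

Orientations are given as a unit quaternion [x, y, z, w].
In Python, from plant import r, optics gives the robot as it stands.
- The arm moves only by the tool servo_tool, never from a script. Its arguments are lists of equal length, an entry for each row: "translation": the shift along the tool's x, y, z in m, a list of three; "turn": the turn, a rotation vector about the tool's x, y, z in rad, a list of three. In form: {"translation": [[dx, dy, dz], ...], "turn": [[rx, ry, rz], ...]}. A call has 1 to 10 rows; each row shifts and turns the commanded pose from where the row before left it, along the tool's axes as they then stand; what a row does not reach is not made up. A row lasts 1/8 s, in which the tool goes at most 62.5 mm and 10.7 degrees, less where a joint would pass 70% of its speed; a pose out of reach is approached as far as the arm can. A call is refused whole if a number of a shift passes 0.0625 or a number of a turn 0.188, either way. A call with a gripper value outside its range is refused whole. "grip" is the opening, from 0 (shut) to 1 (fully open), set as the call begins (left out, the last holds). The fingers move at their own pace and stop on an object; "grip_force" is the grip in N (left out, the last holds). Time passes only in rows, so rows that do not move let the fingers close. It gives the time, the measured TCP pose, the force, the opening and the grip force at its end, in the units of the state.
- r.get_state(): the state, without advancing time (a new reading comes with each control period).
- optics.snapshot(name): name is "scene" or "top" or "wrist"; returns a dict with "img" (384x512x3 uint8, red, green, blue), "z_map" (384x512 float32, m along the optical axis (not along the pixel's ray), 0 where there is no reading), "mtx" (3x3 intrinsics, pixels), "R" (3x3) and "t" (3): a world point X has camera coordinates R X + t. Camera axes: x right, y down, z forward; pixel columns grow to the right and rows downward; lengths in m; the calibration is good to about 2 mm. A picture is of the moment at which its call begins.
- r.finish_job(): hands the job in; it is judged then, once.
The state is a dict: "clock": time; "q": joint angles; "qd": joint speeds; "joint_torque": joint torques, N m; "tool_pos": TCP position; "eef_rot": TCP orientation; "contact_force": force on the tool from outside, world axes, zero at the start; "moment": the same for the moment, N m; "opening": opening from 0.0 (shut) to 1.0 (fully open); "finger_force": force on a finger pad.
Only numpy, scipy, OpenCV 4.12 (cv2) and the standard library are available. Lean on these libraries where they do the work, as an engineer would, in place of code of your own. Each camera call takes 0.05 s, during which the arm holds its last target. There are 200 camera calls.

TASK

Change the drill fixture over to the long drill block, which lies at the back of the grey tray under the chute, behind the mug of pegs and the jar: first stand the mug and the jar on the black rubber mat, take the short drill block out of the fixture and leave it on the mat, then seat the long block flat on the fixture plate, pushed home against the long rail and the end stop. Finally put the mug and the jar back in the tray, each where it stood at the start. Keep the mug and the jar upright and do not disturb the plier or the starting clamp.

Things in the scene. Friction and masses are not known exactly. Their poses are not given: they have to be found in the camera images.
- mug: Green ceramic mug holding grommet pegs (fixed in it): 64 mm diameter, straight-sided, 95 mm high, pegs up to 126 mm, 0.36 kg. Origin: centre of underside, z up. Ear handle on its own +y side, reaching 60 mm from the axis, 20 to 80 mm up. Starts in the tray before the long block, handle roughly towards the tray's front. Grasp below the rim, clear of the handle.
- jar: White round plastic jar with black lid: 56 mm diameter, 105 mm high (lid 53 mm diameter, from 84 mm up), 0.22 kg. Origin: centre of underside, z up. Starts standing in the tray in front of the long block, to the left or right of the mug.
- long_block: Long drill block: aluminium, 100 x 44 x 32 mm (x, y, z), five drill bushes in a row on top, 0.36 kg. Origin: centre of underside, x along its length. Starts at the back of the tray, its length along the tray's y, with 30 mm or more free between it and the back wall.
- short_block: Short drill block: aluminium, 56 x 44 x 32 mm (x, y, z), three drill bushes on top, 0.20 kg. Origin: centre of underside, x along its length. Starts seated in the fixture against rail and end stop (origin at x = 22, y = 0, z = 12 mm in the fixture's frame).
- mat: Black rubber mat, 200 x 200 mm, 4 mm thick, fixed flat on the counter: the side area. Origin: centre of underside.
- fixture: Fixed dark steel plate 12 mm thick (x -155 to 80, y -65 to 60 mm). Bright rail on its +y side (inner face y = 22, x -50 to 50) and end stop at +x (inner face x = 50, y -19 to 15), both 12 mm thick, tops at z = 26. Toggle clamp, drawn back, at x -81 to -209, handle 101 high. Origin: on the counter under the long block's home. Home: origin at x 0, y 0, z 12 mm, length along x, either end first.
- tray: Fixed grey plastic tray, 270 x 310 mm (x, y), walls 5 mm thick, 45 mm high with an outer lip 8 mm wide, floor 5 mm thick. Origin: centre of underside. Its +x side is the back, where a steel wall chute 170 mm wide comes down: mouth at x = 143 mm, 115 mm up, rising outward at 42 degrees. Its -x side is the front.
- plier: Nickel-plated flat-nose plier, 160 mm long, 12 mm thick, lying along the tray's y near the tray's front wall. Origin: its pivot, on the underside. Bystander.
- clamp: Steel starting clamp: two jaw blocks and two bowed handles, 140 mm long, 68 mm wide, 22 mm high, on the counter beyond the mat and the fixture. Origin: underside near its middle, jaws towards its +x. Bystander.
Not all that is in view belongs to the job. Leave any orange or red look-alike of the long_block alone. There is more than one size of the jar; the one meant has the size given above.

How it is judged:
By the outcome, as a careful person would: the job done as asked, in the order asked, and still so for the second after the job is handed in, with the robot touching nothing.
It also fails if it takes over 149 s, if anything falls off the work surface, if the arm or the gripper's body presses on something with over 40 N, if the wrist force passes 120 N, or if a joint passes its speed limit or range.

## Working session

There is one attempt and no reset: what is moved stays moved. The work goes in short steps, Python scripts to look and compute and a tool call to move; the robot and the scene stay as the last step left them, time stands still between calls to the robot, and variables do not carry over. Pictures are saved under pics/ and viewed, at most 14 in all, crops included, and the job is handed in when it is done.

Besides the shell and the picture viewer there is one more tool, called after ">>>" as a command line: name --argument value ..., lists and objects as JSON in quotes. servo_tool: Moves the arm, as the interface text tells. Its arguments: {"type":"object","properties":{"translation":{"type":"array"},"turn":{"type":"array"},"grip":{"type":"number"},"grip_force":{"type":"number"}},"required":["translation","turn"]}

```bash
ls; mkdir -p pics; cat > h.py <<'E'
import numpy as np, cv2
from scipy.spatial.transform import Rotation as Ro
from plant import r, optics
def snap(n,save=None):
    s=optics.snapshot(n)
    if save: cv2.imwrite(f'pics/{save}.png',cv2.cvtColor(s['img'],cv2.COLOR_RGB2BGR))
    np.savez(f'{n}.npz',**s)
    return s
def world(s):
    z=s['z_map'];v,u=np.mgrid[:z.shape[0],:z.shape[1]]
    K=s['mtx'];c=np.stack([(u-K[0,2])/K[0,0]*z,(v-K[1,2])/K[1,1]*z,z],-1)
    W=(c-s['t'])@s['R']; W[z==0]=np.nan
    return W
E
python3 - <<'E'
from h import *
for n in('scene','top','wrist'):
    s=snap(n,n+'0'); print(n,s['mtx'][0,0],-s['R'].T@s['t'],s['R'][2])
print(r.get_state())
a=[cv2.imread(f'pics/{n}0.png') for n in('scene','top')]
E
```

```text
pics
scene 401.38402655774445 [0.99533268 0.64613512 0.84791491] [-0.38052901 -0.63763401 -0.66979142]
top 493.43390777652144 [ 0.34680429 -0.13441163  1.60163905] [ 0.1259488   0.00301158 -0.99203217]
wrist 295.5724861980471 [0.0738357  0.62503046 0.38303955] [ 0.27666883 -0.06670904 -0.9586471 ]
{'clock': 0.15, 'q': array([-1.30318889,  0.68981373, -0.19454318,  1.56604201,  0.15733307,
        0.90247312, -0.21509199]), 'qd': array([ 0.00174212, -0.00234589,  0.00062558, -0.00257445,  0.00157752,
        0.00041959,  0.00102269]), 'joint_torque': array([-2.26702912e-03, -5.27853763e+01, -1.26873415e+00, -1.53583503e+01,
       -5.25007595e-02,  3.92114162e-03,  1.14953014e-04]), 'tool_pos': array([0.14472407, 0.60751652, 0.20859753]), 'eef_rot': array([ 1.16588783e-01,  9.93180047e-01, -6.70830331e-04, -2.54065415e-05]), 'contact_force': array([0.62271474, 0.22905386, 0.44194467]), 'moment': array([-0.02486372, -0.04014343,  0.01786967]), 'finger_force': 0.0, 'opening': 0.9985076897640934}
```

View pics/scene0.png

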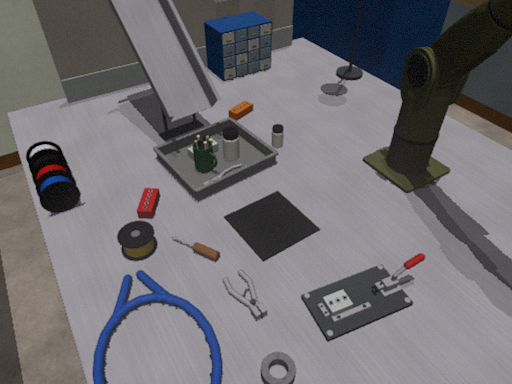

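View pics/top0.png

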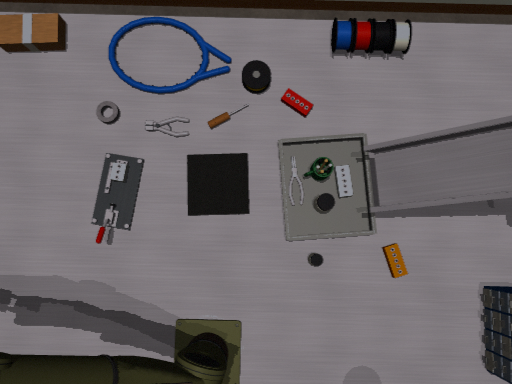

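The top view shows these candidates:
- **Long block:** white/aluminium in the tray at (344,181). The red (297,102) and orange (395,260) blocks are look-alikes to leave alone.
- **Jar:** tall one in the tray at (325,203). The small one outside at (316,260) is a look-alike.
- **Mug:** green at (322,170).
- **Mat and fixture:** mat at (218,184). The fixture is at (118,192) with the short block at (118,172).

Next I'll measure these and make a close crop.

```bash
python3 - <<'E'
from h import *
out=[]
for n in('top','scene'):
    s=dict(np.load(n+'.npz'));W=world(s);img=s['img'];hsv=cv2.cvtColor(img,cv2.COLOR_RGB2HSV)
    tb=np.nanmedian(W[...,2]); 
    # heights of selected pts
    pts={'top':dict(block=(344,181),jar=(325,203),sjar=(316,260),mug=(322,170),mat=(218,184),short=(118,172),fix=(106,190),lip1=(281,138),lip2=(363,136),lip3=(374,233),lip4=(288,238),orange=(395,260),chute=(372,180),plier=(295,180)),
     'scene':dict(block=(203,148),jar=(231,133),sjar=(278,129),mug=(205,158),mat=(272,222),short=(340,298),chute=(200,112))}[n]
    for k,(u,v) in pts.items(): print(n,k,np.round(np.nanmedian(W[v-1:v+2,u-1:u+2].reshape(-1,3),0),3))
s=dict(np.load('top.npz'))['img'];t=cv2.cvtColor(s,cv2.COLOR_RGB2BGR)
c1=cv2.resize(t[120:250,265:400],None,fx=3.9,fy=3.9,interpolation=cv2.INTER_CUBIC)
c2=cv2.resize(t[140:250,80:150],None,fx=3.9,fy=3.9,interpolation=cv2.INTER_CUBIC)
o=np.zeros((max(c1.shape[0],c2.shape[0]),c1.shape[1]+c2.shape[1],3),np.uint8);o[:c1.shape[0],:c1.shape[1]]=c1;o[:c2.shape[0],c1.shape[1]:]=c2
print(o.shape);cv2.imwrite('pics/crop0.png',o)
E
```

```text
top block [ 0.548 -0.42   0.038]
top jar [ 0.47  -0.349  0.111]
top sjar [ 0.298 -0.327  0.079]
top mug [ 0.568 -0.34   0.129]
top mat [ 0.532 -0.015  0.002]
top short [0.557 0.302 0.044]
top fix [0.5   0.341 0.026]
top lip1 [ 0.69  -0.217  0.001]
top lip2 [ 0.695 -0.479  0.044]
top lip3 [ 0.385 -0.513  0.042]
top lip4 [ 0.362 -0.244  0.044]
top orange [ 0.303 -0.582  0.031]
top chute [ 0.556 -0.517  0.004]
top plier [ 0.552 -0.266  0.004]
scene block [ 0.574 -0.352  0.076]
scene jar [ 0.481 -0.335  0.111]
scene sjar [ 0.305 -0.316  0.076]
scene mug [ 0.59  -0.314  0.066]
scene mat [ 0.53  -0.009  0.005]
scene short [0.552 0.303 0.044]
scene chute [ 0.439 -0.678  0.   ]
(507, 799, 3)
```

View pics/crop0.png

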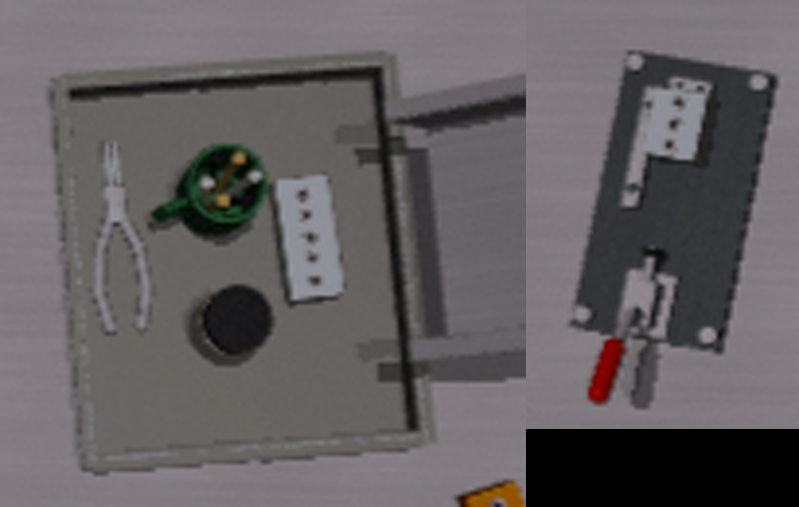

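The close crop confirms it: the five-bush white block is in the tray behind the mug and jar, and the jar top stands at 0.111. I'll go over the fixture first for a wrist view.

>>> servo_tool --translation '[[-0.042, -0.022, -0.014], [-0.042, -0.022, -0.014], [-0.042, -0.022, -0.014], [-0.042, -0.022, -0.014], [-0.042, -0.022, -0.014], [-0.042, -0.022, -0.014], [-0.042, -0.022, -0.014], [-0.042, -0.022, -0.014], [-0.042, -0.022, -0.014], [-0.042, -0.022, -0.014]]' --turn '[[0, 0, 0], [0, 0, 0], [0, 0, 0], [0, 0, 0], [0, 0, 0], [0, 0, 0], [0, 0, 0], [0, 0, 0], [0, 0, 0], [0, 0, 0]]'

```text
clock: 1.4
tool_pos: [0.5032, 0.2954, 0.3495]
eef_rot: [0.117, 0.993, -0.0, -0.0]
contact_force: [0.5, 0.6, 0.2]
opening: 0.998
finger_force: 0.0
```

```bash
python3 - <<'E'
from h import *
s=r.get_state();print(s['clock'],s['q'].round(3),s['tool_pos'].round(4),s['eef_rot'].round(4),s['contact_force'].round(1))
s=snap('wrist','wfix');np.savez('wfix.npz',**s)
E
```

```text
1.4 [-0.481  0.498 -0.218  1.485  0.112  1.172  0.62 ] [0.5032 0.2954 0.3495] [ 1.166e-01  9.932e-01 -1.000e-04 -2.000e-04] [0.5 0.6 0.2]
```

View pics/wfix.png

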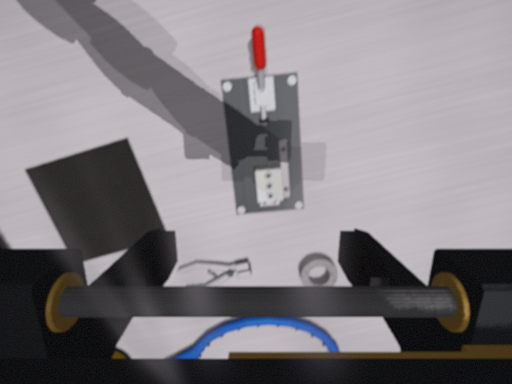

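The wrist view shows the fixture at (262,140), the short block at (268,185) and the mat at (95,195). Next is the tray.

>>> servo_tool --translation '[[0, 0, 0], [0, 0, 0], [0, 0, 0], [0, 0, 0], [0, 0, 0], [0, 0, 0], [0, 0, 0], [0, 0, 0]]' --turn '[[0, 0, 0.1575], [0, 0, 0.1575], [0, 0, 0.1575], [0, 0, 0.1575], [0, 0, 0.1575], [0, 0, 0.1575], [0, 0, 0.1575], [0, 0, 0.1575]]'

```text
clock: 2.45
tool_pos: [0.5019, 0.2968, 0.3488]
eef_rot: [0.681, 0.732, -0.0, -0.0]
contact_force: [1.1, -0.1, 0.4]
opening: 1.005
finger_force: 0.0
```

>>> servo_tool --translation '[[-0.06, -0.002, 0], [-0.06, -0.002, 0], [-0.06, -0.002, 0], [-0.06, -0.002, 0], [-0.06, -0.002, 0], [-0.06, -0.002, 0], [-0.06, -0.002, 0], [-0.06, -0.002, 0], [-0.06, -0.002, 0], [-0.06, -0.002, 0]]' --turn '[[0, 0, 0], [0, 0, 0], [0, 0, 0], [0, 0, 0], [0, 0, 0], [0, 0, 0], [0, 0, 0], [0, 0, 0], [0, 0, 0], [0, 0, 0]]'

```text
clock: 3.7
tool_pos: [0.5285, -0.3044, 0.3489]
eef_rot: [0.679, 0.734, 0.0, -0.0]
contact_force: [0.7, 1.3, 0.0]
opening: 1.003
finger_force: 0.0
```

>>> servo_tool --translation '[[-0.03, -0.002, 0], [-0.03, -0.002, 0], [0, 0, 0]]' --turn '[[0, 0, 0], [0, 0, 0], [0, 0, 0]]'

```text
clock: 4.08
tool_pos: [0.5279, -0.3656, 0.3483]
eef_rot: [0.681, 0.732, -0.001, -0.0]
contact_force: [0.2, 0.9, -0.4]
opening: 1.001
finger_force: 0.0
```

```bash
python3 - <<'E'
from h import *
s=r.get_state();print(s['clock'],s['q'].round(3),s['tool_pos'].round(4),s['eef_rot'].round(4),s['contact_force'].round(1))
s=snap('wrist','wtray');np.savez('wtray.npz',**s)
E
```

```text
4.075 [ 0.431  0.599  0.198  1.312 -0.116  1.243  0.706] [ 0.5279 -0.3656  0.3483] [ 6.809e-01  7.324e-01 -9.000e-04 -4.000e-04] [ 0.2  0.9 -0.4]
```

View pics/wtray.png

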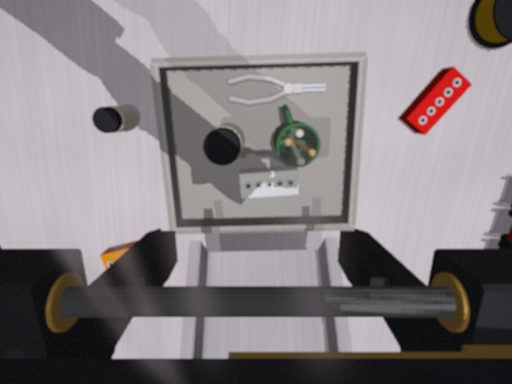

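The wrist view shows the plier (275,88), jar (222,146), mug (297,143) with its handle at (285,113), the long block (270,183), and the chute mouth behind row 232.

```bash
cat >> h.py <<'E'
def rect(P):
    (c,wh,a)=cv2.minAreaRect((np.asarray(P)[:,:2]*1000).astype(np.float32))
    return np.round(c,1),np.round(wh,1),round(a,1)
def circ(P):
    P=P[:,:2];A=np.c_[2*P,np.ones(len(P))];x=np.linalg.lstsq(A,(P**2).sum(1),rcond=None)[0]
    return (x[:2]*1000).round(1), round(1000*np.sqrt(x[2]+x[0]**2+x[1]**2),1)
E
python3 - <<'E'
from h import *
def reg(W,x0,x1,y0,y1,z0,z1): return (W[...,0]>x0)&(W[...,0]<x1)&(W[...,1]>y0)&(W[...,1]<y1)&(W[...,2]>z0)&(W[...,2]<z1)
def big(m):
    n,l,st,_=cv2.connectedComponentsWithStats(m.astype(np.uint8)); return l==1+np.argmax(st[1:,4])
for n in('wtray','top','scene'):
    s=dict(np.load(n+'.npz'));W=world(s);img=s['img'].astype(int);hsv=cv2.cvtColor(s['img'],cv2.COLOR_RGB2HSV)
    print('==',n)
    m=reg(W,.35,.72,-.53,-.2,.038,.05); print('tray lip',rect(W[m]),m.sum(),np.median(W[m][:,2]))
    m=big(reg(W,.42,.52,-.4,-.29,.10,.12)); print('jar top',rect(W[m]),np.median(W[m][:,2]), (W[m].mean(0)*1000).round(1))
    m=big(reg(W,.25,.35,-.4,-.26,.06,.12)); print('sjar top',rect(W[m]),np.median(W[m][:,2]))
    g=(hsv[...,0]>50)&(hsv[...,0]<90)&(hsv[...,1]>90)&reg(W,.5,.64,-.42,-.25,.02,.15)
    gr=g&reg(W,.5,.64,-.42,-.25,.093,.105); print('mug rim',rect(W[gr]),circ(W[gr]),gr.sum(),np.median(W[gr][:,2]))
    c=circ(W[gr])[0]/1000; d=np.hypot(*(W[...,:2]-c).transpose(2,0,1))
    h=g&(d>.038)&(d<.07); print('handle',W[h].mean(0).round(4),np.degrees(np.arctan2(*(W[h].mean(0)[:2]-c)[::-1])).round(1),h.sum())
    pg=reg(W,.5,.64,-.42,-.25,.105,.16)&(d<.04); print('pegs max',np.percentile(W[pg][:,2],98))
    m=reg(W,.46,.64,-.46,-.37,.030,.044)
    n_,l,st,_=cv2.connectedComponentsWithStats(m.astype(np.uint8)); m=l==1+np.argmax(st[1:,4]); print('long',rect(W[m]),m.sum(),np.median(W[m][:,2]))
    m=reg(W,.35,.72,-.75,-.46,.08,.3); P=W[m]; 
    if m.sum(): print('chute y max',np.percentile(P[:,1],99.5),'x',np.percentile(P[:,0],[1,99]),[ (round(float(z),2),np.round(np.percentile(P[abs(P[:,2]-z)<.01][:,1],[2,98]),3)) for z in(.1,.12,.15,.2) if (abs(P[:,2]-z)<.01).sum()>5])
E
```

```text
== wtray
tray lip (array([ 532.8, -362.4]), array([326.8, 286.7]), 5.7) 6694 0.0437694908528164
jar top (array([ 477.3, -351. ]), array([52.2, 51.2]), 67.1) 0.10886031295192189 [ 477.5 -350.4  108.8]
sjar top (array([ 301.2, -328.8]), array([37.9, 38.1]), 25.7) 0.07516063200044744
mug rim (array([ 582.1, -333.4]), array([60.1, 36.7]), 8.8) (array([ 584.3, -342.1]), np.float64(28.8)) 89 0.09866752588539364
handle [ 0.5676 -0.3011  0.0792] 112.1 18
pegs max 0.129181684893857
long (array([ 552.5, -418.3]), array([100. ,  44.3]), 8.5) 1487 0.03596136012343413
chute y max -0.4643156180447316 x [0.45005423 0.64536876] [(0.12, array([-0.525, -0.498])), (0.15, array([-0.546, -0.475])), (0.2, array([-0.611, -0.491]))]
== top
tray lip (array([ 530.9, -363.8]), array([326.4, 287.5]), 5.7) 1579 0.04368266722313911
jar top (array([ 474.2, -352. ]), array([49.3, 50.5]), 46.7) 0.10923440977594158 [ 474.6 -351.7  109.1]
sjar top (array([ 298.1, -329.4]), array([37. , 36.8]), 44.4) 0.07587011044854669
mug rim (array([ 583.5, -342.2]), array([58.7, 60.8]), 89.3) (array([ 582.7, -342.8]), np.float64(28
[... 388 characters left out ...]
([329.4, 291.5]), 5.6) 1313 0.0450591608939556
jar top (array([ 474. , -350.3]), array([55.7, 49.7]), 59.9) 0.11044031614314255 [ 476.9 -345.7  109.6]
sjar top (array([ 298.7, -326.7]), array([41.6, 35.4]), 59.2) 0.0754292202923761
mug rim (array([ 582., -339.]), array([62.4, 55.9]), 14.6) (array([ 583.1, -341.8]), np.float64(29.2)) 44 0.09845808273863252
handle [ 0.5675 -0.2977  0.065 ] 109.4 16
pegs max 0.13071829471994056
long (array([ 505.5, -420.8]), array([50.3, 21.7]), 80.2) 43 0.037065464581628293
chute y max -0.46936718414838347 x [0.45065741 0.64709652] [(0.1, array([-0.595, -0.586])), (0.12, array([-0.577, -0.495])), (0.15, array([-0.556, -0.481])), (0.2, array([-0.611, -0.49 ]))]
```

Two or three views agree to 2–3 mm, and the heights (jar top 0.109, block top 0.037, pegs 0.131) fit the text. Next I'll measure the mat and fixture from the stored views.

```bash
python3 - <<'E'
from h import *
def reg(W,x0,x1,y0,y1,z0,z1): return (W[...,0]>x0)&(W[...,0]<x1)&(W[...,1]>y0)&(W[...,1]<y1)&(W[...,2]>z0)&(W[...,2]<z1)
def big(m):
    n,l,st,_=cv2.connectedComponentsWithStats(m.astype(np.uint8)); return l==1+np.argmax(st[1:,4])
for n in('wfix','top','scene'):
    s=dict(np.load(n+'.npz'));W=world(s);hsv=cv2.cvtColor(s['img'],cv2.COLOR_RGB2HSV)
    print('==',n)
    m=big((hsv[...,2]<50)&reg(W,.38,.68,-.15,.14,-.01,.012)); print('mat',rect(W[m]),np.median(W[m][:,2]).round(4),m.sum())
    m=big(reg(W,.33,.7,.2,.45,.008,.017)); print('plate',rect(W[m]),np.median(W[m][:,2]).round(4),m.sum())
    m=big(reg(W,.48,.65,.24,.38,.036,.05)); print('short',rect(W[m]),np.median(W[m][:,2]).round(4),m.sum())
    m=reg(W,.48,.65,.24,.38,.020,.032); print('rails',rect(W[m]),np.median(W[m][:,2]).round(4),m.sum())
    q=rect(W[m]); 
E
```

```text
== wfix
mat (array([536.9,  -8.1]), array([192.7, 180.9]), 3.3) 0.0029 7179
plate (array([501.9, 311. ]), array([125.2, 234.9]), 81.9) 0.011 7954
short (array([560.6, 304.4]), array([43.9, 56.1]), 81.7) 0.0431 852
rails (array([546. , 313.5]), array([ 55.7, 111.8]), 82.1) 0.025 509
== top
mat (array([532.7, -13.2]), array([199.6, 197.6]), 3.4) 0.0037 3594
plate (array([500.7, 309.2]), array([130.3, 235.7]), 83.0) 0.0122 1709
short (array([558.9, 301.5]), array([45.3, 55.8]), 81.9) 0.0436 239
rails (array([547.1, 303.6]), array([110.1, 141.8]), 85.6) 0.0251 160
== scene
mat (array([533.8, -11.6]), array([197. , 200.4]), 3.3) 0.0047 3254
plate (array([499.5, 310.5]), array([127.2, 237.4]), 82.2) 0.0128 3248
short (array([558.9, 304.2]), array([45.3, 57.2]), 81.5) 0.0445 460
rails (array([554.3, 313.2]), array([125. ,  73.9]), 2.2) 0.0265 403
```

Fixture origin is about (0.538, 0.307) with its x axis at −8°. The short block check gives (0.560, 0.304), which agrees with the image. Mat centre is (0.533, −0.012). Now grasping the mug.

>>> servo_tool --translation '[[0.0065, 0.019, 0.02], [0.0065, 0.019, 0.04], [0.0065, 0.019, 0.05], [0, 0, 0.05], [0, 0, 0.05], [0, 0, 0.02], [0, 0, 0.02], [0, 0, 0.015], [0, 0, 0.01], [0, 0, 0]]' --turn '[[0, 0, 0], [0, 0, 0], [0, 0, 0], [0, 0, 0], [0, 0, 0], [0, 0, 0], [0, 0, 0], [0, 0, 0], [0, 0, 0], [0, 0, 0]]'

```text
clock: 5.38
tool_pos: [0.5845, -0.3391, 0.0738]
eef_rot: [0.679, 0.734, 0.0, -0.0]
contact_force: [0.0, -0.6, 0.2]
opening: 0.999
finger_force: 0.0
```

>>> servo_tool --translation '[[0, 0, 0], [0, 0, 0], [0, 0, 0], [0, 0, 0], [0, 0, 0], [0, 0, 0]]' --turn '[[0, 0, 0], [0, 0, 0], [0, 0, 0], [0, 0, 0], [0, 0, 0], [0, 0, 0]]' --grip 0 --grip_force 25

```text
clock: 6.12
tool_pos: [0.5842, -0.3394, 0.0743]
eef_rot: [0.679, 0.734, -0.0, -0.0]
contact_force: [-0.8, -0.4, 1.9]
opening: 0.42
finger_force: 24.8
```

```bash
python3 - <<'E'
from h import *
a=snap('wrist')['img'][150:384,100:412]; b=snap('scene')['img'][100:200,140:290]
a=cv2.resize(a,(400,300));b=cv2.resize(b,(400,267),interpolation=cv2.INTER_CUBIC)
o=np.zeros((300,800,3),np.uint8);o[:,:400]=a;o[:267,400:]=b
cv2.imwrite('pics/mug1.png',o[...,::-1])
E
```

```text
(no output)
```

View pics/mug1.png

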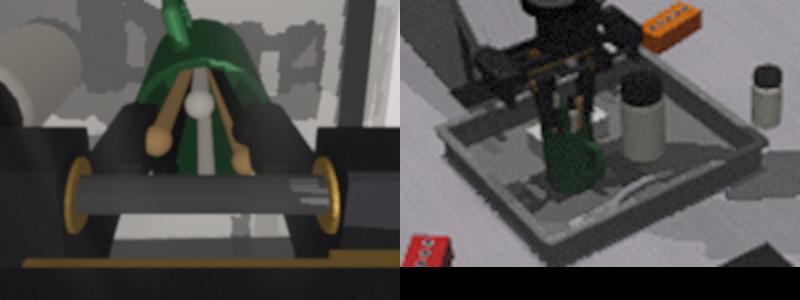

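```bash
python3 - <<'E'
from h import *
for n in('wrist','scene','top'):
    s=dict(np.load(n+'.npz')) if n!='top' else snap('top');W=world(s);hsv=cv2.cvtColor(s['img'],cv2.COLOR_RGB2HSV)
    g=(hsv[...,0]>50)&(hsv[...,0]<90)&(hsv[...,1]>90)&(abs(W[...,0]-.584)<.06)&(abs(W[...,1]+.33)<.08)
    P=W[g];gr=P[(P[:,2]>.093)&(P[:,2]<.106)]; print(n,len(P),len(gr),circ(gr),rect(gr),np.percentile(P[:,2],98),np.percentile(P,[2,98],0).round(3))
    if n=='wrist':
        f=(hsv[...,2]<60)&(W[...,2]>.06)&(W[...,2]<.13)&(abs(W[...,1]+.34)<.05)&(abs(W[...,0]-.584)<.07);Q=W[f]
        for z in(.07,.08,.09,.1,.11,.12):
            q=Q[abs(Q[:,2]-z)<.005]; print(z,len(q),np.percentile(q[q[:,0]<.584][:,0],[5,95]).round(3) if (q[:,0]<.584).any() else'',np.percentile(q[q[:,0]>.584][:,0],[5,95]).round(3) if (q[:,0]>.584).any() else'')
E
```

```text
wrist 4032 925 (array([ 585.1, -340.4]), np.float64(28.0)) (array([ 578.7, -340.7]), array([44. , 59.4]), 1.5) 0.09993908361896744 [[ 0.559 -0.37   0.011]
 [ 0.601 -0.292  0.1  ]]
0.07 480 [0.558 0.583] [0.586 0.611]
0.08 613 [0.56  0.583] [0.585 0.601]
0.09 727 [0.561 0.583] [0.585 0.6  ]
0.1 426 [0.559 0.579] [0.588 0.609]
0.11 621 [0.554 0.575] [0.596 0.614]
0.12 996 [0.553 0.574] [0.596 0.615]
scene 217 27 (array([ 583.9, -340.3]), np.float64(29.2)) (array([ 591., -338.]), array([44.8, 60.1]), 4.2) 0.43555284864377897 [[ 0.557 -0.369  0.03 ]
 [ 0.622 -0.291  0.436]]Traceback (most recent call last):
  File "<stdin>", line 5, in <module>
    return _quantile_unchecked(
        a, q, axis, out, overwrite_input, method, keepdims, weights)
    return _ureduce(a,
                    func=_quantile_ureduce_func,
    ...<5 lines>...
                    overwrite_input=overwrite_input,
                    method=method)
    r = func(a, **kwargs)
    result = _quantile(arr,
                       quantiles=q,
    ...<2 lines>...
                       out=out,
                       weights=wgt)
    slices_having_nans = np.isnan(arr[-1, ...])
                                  ~~~^^^^^^^^^
IndexError: index -1 is out of bounds for axis 0 with size 0
```

The wrist crop shows the mug still centred, with the rim circle at (585,−340). But the opening is 0.42 where 64 mm should give 0.73, so I'll reopen, check the mug and close more gently.

>>> servo_tool --translation '[[0, 0, 0], [0, 0, 0], [0, 0, 0], [0, 0, 0], [0, 0, 0]]' --turn '[[0, 0, 0], [0, 0, 0], [0, 0, 0], [0, 0, 0], [0, 0, 0]]' --grip 1

```text
clock: 6.9
tool_pos: [0.5846, -0.3393, 0.0742]
eef_rot: [0.679, 0.734, 0.0, 0.0]
contact_force: [1.4, -0.3, 0.3]
opening: 0.97
finger_force: 0.0
```

```bash
python3 - <<'E'
from h import *
s=snap('wrist','mug2');W=world(s);hsv=cv2.cvtColor(s['img'],cv2.COLOR_RGB2HSV)
g=(hsv[...,0]>50)&(hsv[...,0]<90)&(hsv[...,1]>90)&(abs(W[...,0]-.584)<.06)&(abs(W[...,1]+.33)<.08)
P=W[g];gr=P[(P[:,2]>.093)&(P[:,2]<.106)]; print(len(P),len(gr),circ(gr),rect(gr),np.percentile(P,[2,98],0).round(3))
f=(hsv[...,2]<60)&(W[...,2]>.06)&(W[...,2]<.14)&(abs(W[...,1]+.34)<.05)&(abs(W[...,0]-.584)<.09);Q=W[f]
for z in(.08,.09,.1,.11,.12,.13):
    q=Q[abs(Q[:,2]-z)<.005]; print(z,len(q),np.percentile(q[q[:,0]<.584][:,0],[5,95]).round(3) if (q[:,0]<.584).any() else'',np.percentile(q[q[:,0]>.584][:,0],[5,95]).round(3) if (q[:,0]>.584).any() else'')
E
```

```text
4567 1200 (array([ 584.2, -340.9]), np.float64(28.4)) (array([ 581.7, -339.3]), array([59.4, 54.5]), 65.8) [[ 0.556 -0.37   0.01 ]
 [ 0.604 -0.292  0.1  ]]
0.08 714 [0.558 0.582] [0.586 0.612]
0.09 1046 [0.497 0.582] [0.586 0.612]
0.1 1068 [0.496 0.574] [0.588 0.629]
0.11 1770 [0.495 0.571] [0.596 0.638]
0.12 1495 [0.531 0.573] [0.596 0.639]
0.13 1510 [0.529 0.542] [0.597 0.639]
```

View pics/mug2.png

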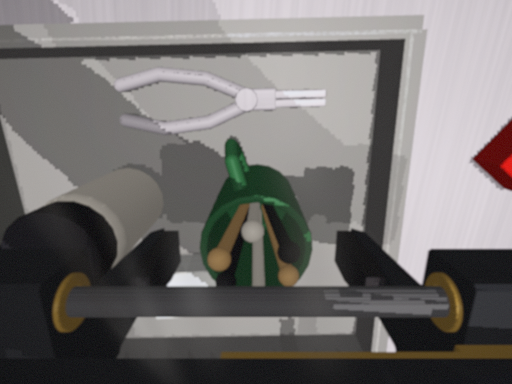

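The view shows the mug at (257,235) standing undisturbed between the open fingers, jar lid (65,235). Closing again in steps.

>>> servo_tool --translation '[[0, 0, 0], [0, 0, 0], [0, 0, 0]]' --turn '[[0, 0, 0], [0, 0, 0], [0, 0, 0]]' --grip 0.76 --grip_force 10

```text
clock: 7.32
tool_pos: [0.5846, -0.3394, 0.0742]
eef_rot: [0.679, 0.734, 0.0, -0.0]
contact_force: [0.2, 0.2, 0.3]
opening: 0.761
finger_force: 0.0
```

>>> servo_tool --translation '[[0, 0, 0], [0, 0, 0], [0, 0, 0]]' --turn '[[0, 0, 0], [0, 0, 0], [0, 0, 0]]' --grip 0.66 --grip_force 10

```text
clock: 7.7
tool_pos: [0.5846, -0.3393, 0.0742]
eef_rot: [0.679, 0.734, 0.0, -0.0]
contact_force: [-0.1, 0.3, -0.4]
opening: 0.657
finger_force: 0.0
```

```bash
python3 - <<'E'
from h import *
s=snap('wrist','mug3');print(r.get_state()['opening'])
cv2.imwrite('pics/mug3.png',s['img'][180:330,120:400,::-1])
E
```

```text
0.6576553481760952
```

View pics/mug3.png

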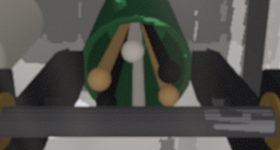

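At 0.66 the fingers stand clear outside the mug, so the opening scale is non-linear and 0.42 was a sound grip. Closing firmly and lifting.

>>> servo_tool --translation '[[0, 0, 0], [0, 0, 0], [0, 0, 0], [0, 0, 0], [0, 0, 0], [0, 0, -0.01], [0, 0, -0.02], [0, 0, -0.03], [0, 0, -0.03], [0, 0, -0.02]]' --turn '[[0, 0, 0], [0, 0, 0], [0, 0, 0], [0, 0, 0], [0, 0, 0], [0, 0, 0], [0, 0, 0], [0, 0, 0], [0, 0, 0], [0, 0, 0]]' --grip 0 --grip_force 30

```text
clock: 9.0
tool_pos: [0.5854, -0.3398, 0.1872]
eef_rot: [0.679, 0.734, 0.0, 0.002]
contact_force: [0.1, 0.4, -3.9]
opening: 0.42
finger_force: 30.2
```

>>> servo_tool --translation '[[0.02, 0.002, 0], [0.035, 0.003, 0], [0.045, 0.004, 0], [0.05, 0.004, 0], [0.05, 0.004, 0], [0.04, 0.004, 0], [0.02, 0.002, 0], [0.01, 0, 0], [0, 0, 0]]' --turn '[[0, 0, 0], [0, 0, 0], [0, 0, 0], [0, 0, 0], [0, 0, 0], [0, 0, 0], [0, 0, 0], [0, 0, 0], [0, 0, 0]]'

```text
clock: 10.12
tool_pos: [0.5865, -0.069, 0.1841]
eef_rot: [0.68, 0.734, -0.0, 0.0]
contact_force: [-0.1, -1.3, -3.9]
opening: 0.419
finger_force: 30.3
```

```bash
python3 - <<'E'
from h import *
print(r.get_state()['contact_force'])
for n in('wrist','top'):
    s=snap(n,n+'m4');W=world(s);hsv=cv2.cvtColor(s['img'],cv2.COLOR_RGB2HSV)
    g=(hsv[...,0]>50)&(hsv[...,0]<90)&(hsv[...,1]>90)&(abs(W[...,0]-.584)<.09)&(abs(W[...,1]+.05)<.12)
    P=W[g]; print(len(P),np.percentile(P,[2,50,98],0).round(3))
E
```

```text
[-0.05452987 -1.32837091 -3.9438582 ]
4432 [[ 0.56  -0.099  0.121]
 [ 0.579 -0.044  0.188]
 [ 0.602 -0.019  0.21 ]]
38 [[ 0.519 -0.106 -0.001]
 [ 0.557 -0.096  0.159]
 [ 0.597 -0.063  0.378]]
```

>>> servo_tool --translation '[[0, 0, 0.03], [0, 0, 0.03], [0, 0, 0.025], [0, 0, 0.015], [0, 0, 0.007], [0, 0, 0.003], [0, 0, 0.001], [0, 0, 0]]' --turn '[[0, 0, 0], [0, 0, 0], [0, 0, 0], [0, 0, 0], [0, 0, 0], [0, 0, 0], [0, 0, 0], [0, 0, 0]]'

```text
clock: 11.22
tool_pos: [0.5872, -0.0684, 0.0738]
eef_rot: [0.679, 0.734, 0.0, 0.0]
contact_force: [-0.4, -0.1, -3.5]
opening: 0.421
finger_force: 30.3
```

>>> servo_tool --translation '[[0, 0, 0.001], [0, 0, 0.001], [0, 0, 0]]' --turn '[[0, 0, 0], [0, 0, 0], [0, 0, 0]]'

```text
clock: 11.6
tool_pos: [0.5872, -0.067, 0.0732]
eef_rot: [0.679, 0.734, 0.001, -0.0]
contact_force: [-2.7, 3.2, 10.6]
opening: 0.416
finger_force: 29.4
```

>>> servo_tool --translation '[[0, 0, 0], [0, 0, 0], [0, 0, 0], [0, 0, 0], [0, 0, -0.02], [0, 0, -0.03], [0, 0, -0.04], [0, 0, -0.03], [0, 0, -0.01], [0, 0, 0]]' --turn '[[0, 0, 0], [0, 0, 0], [0, 0, 0], [0, 0, 0], [0, 0, 0], [0, 0, 0], [0, 0, 0], [0, 0, 0], [0, 0, 0], [0, 0, 0]]' --grip 0.85

```text
clock: 12.85
tool_pos: [0.5867, -0.0683, 0.201]
eef_rot: [0.679, 0.734, 0.0, 0.0]
contact_force: [1.0, 0.4, -0.3]
opening: 0.849
finger_force: 0.0
```

>>> servo_tool --translation '[[-0.03, -0.015, 0], [-0.05, -0.024, 0], [-0.055, -0.026, 0], [-0.055, -0.026, 0], [-0.045, -0.022, 0], [-0.03, -0.014, 0], [-0.0095, -0.005, 0], [0, 0, 0]]' --turn '[[0, 0, 0], [0, 0, 0], [0, 0, 0], [0, 0, 0], [0, 0, 0], [0, 0, 0], [0, 0, 0], [0, 0, 0]]'

```text
clock: 13.85
tool_pos: [0.476, -0.3514, 0.2001]
eef_rot: [0.679, 0.734, 0.0, -0.001]
contact_force: [0.7, -0.5, 0.3]
opening: 0.85
finger_force: 0.0
```

```bash
python3 - <<'E'
from h import *
q=r.get_state();print(q['tool_pos'],q['eef_rot'],q['opening'])
def reg(W,x0,x1,y0,y1,z0,z1): return (W[...,0]>x0)&(W[...,0]<x1)&(W[...,1]>y0)&(W[...,1]<y1)&(W[...,2]>z0)&(W[...,2]<z1)
for n in('wrist','top'):
    s=snap(n);W=world(s);hsv=cv2.cvtColor(s['img'],cv2.COLOR_RGB2HSV)
    m=reg(W,.42,.53,-.4,-.31,.10,.12); print('jar',rect(W[m]) if m.any() else'',m.sum())
    g=(hsv[...,0]>50)&(hsv[...,0]<90)&(hsv[...,1]>90)&(abs(W[...,0]-.587)<.05)&(abs(W[...,1]+.05)<.07)
    P=W[g]; k=P[(P[:,2]>.09)&(P[:,2]<.106)]; print('mug',len(k),circ(k) if len(k)>5 else'',np.median(k[:,2]) if len(k) else '')
E
```

```text
[ 0.47601028 -0.35135004  0.20011129] [ 6.79421612e-01  7.33747258e-01  2.22829089e-04 -1.08844693e-03] 0.8499753982213233
jar (array([ 476.8, -351. ]), array([51.6, 51.5]), 5.5) 2429
mug 0  
jar (array([ 486.8, -333.3]), array([ 5.2, 24.7]), 52.8) 16
mug 89 (array([585.3, -70.9]), np.float64(29.5)) 0.0987303140838027
```

Jar at (476.8, −351), and the mug stands on the mat. Grasping the jar.

>>> servo_tool --translation '[[0, 0.001, 0.04], [0, 0, 0.04], [0, 0, 0.03], [0, 0, 0.02], [0, 0, 0.01], [0, 0, 0.005], [0, 0, 0]]' --turn '[[0, 0, 0], [0, 0, 0], [0, 0, 0], [0, 0, 0], [0, 0, 0], [0, 0, 0], [0, 0, 0]]'

```text
clock: 14.82
tool_pos: [0.4777, -0.3519, 0.0565]
eef_rot: [0.679, 0.734, 0.0, 0.0]
contact_force: [-0.8, -0.9, 0.1]
opening: 0.852
finger_force: 0.0
```

>>> servo_tool --translation '[[0, 0, 0], [0, 0, 0], [0, 0, 0], [0, 0, 0], [0, 0, 0], [0, 0, 0]]' --turn '[[0, 0, 0], [0, 0, 0], [0, 0, 0], [0, 0, 0], [0, 0, 0], [0, 0, 0]]' --grip 0 --grip_force 25

```text
clock: 15.58
tool_pos: [0.4772, -0.3525, 0.0566]
eef_rot: [0.679, 0.734, -0.0, 0.0]
contact_force: [-1.7, 0.2, 5.2]
opening: 0.592
finger_force: 24.9
```

>>> servo_tool --translation '[[0, 0, -0.01], [0, 0, -0.02], [0, 0, -0.04], [0, 0, -0.045], [0, 0, -0.035], [0, 0, -0.015], [0, 0, 0]]' --turn '[[0, 0, 0], [0, 0, 0], [0, 0, 0], [0, 0, 0], [0, 0, 0], [0, 0, 0], [0, 0, 0]]'

```text
clock: 16.45
tool_pos: [0.4774, -0.352, 0.2214]
eef_rot: [0.679, 0.734, 0.0, 0.0]
contact_force: [0.1, 0.4, -3.0]
opening: 0.587
finger_force: 24.9
```

>>> servo_tool --translation '[[0.02, 0.007, 0], [0.04, 0.015, 0], [0.05, 0.018, 0], [0.055, 0.02, 0], [0.055, 0.02, 0], [0.055, 0.02, 0], [0.05, 0.018, 0], [0.04, 0.015, 0], [0.019, 0.007, 0], [0, 0, 0]]' --turn '[[0, 0, 0], [0, 0, 0], [0, 0, 0], [0, 0, 0], [0, 0, 0], [0, 0, 0], [0, 0, 0], [0, 0, 0], [0, 0, 0], [0, 0, 0]]'

```text
clock: 17.7
tool_pos: [0.5865, 0.0431, 0.2201]
eef_rot: [0.678, 0.735, -0.001, -0.001]
contact_force: [-0.5, -0.5, -2.2]
opening: 0.588
finger_force: 25.0
```

>>> servo_tool --translation '[[0, 0, 0], [0, 0, 0.03], [0, 0, 0.04], [0, 0, 0.04], [0, 0, 0.03], [0, 0, 0.015], [0, 0, 0.006], [0, 0, 0]]' --turn '[[0, 0, 0], [0, 0, 0], [0, 0, 0], [0, 0, 0], [0, 0, 0], [0, 0, 0], [0, 0, 0], [0, 0, 0]]'

```text
clock: 18.7
tool_pos: [0.5878, 0.0409, 0.0608]
eef_rot: [0.68, 0.734, 0.0, 0.0]
contact_force: [0.4, -0.5, -2.1]
opening: 0.594
finger_force: 25.0
```

>>> servo_tool --translation '[[0, 0, 0.003], [0, 0, 0.0015], [0, 0, 0.001], [0, 0, 0]]' --turn '[[0, 0, 0], [0, 0, 0], [0, 0, 0], [0, 0, 0]]'

```text
clock: 19.2
tool_pos: [0.5876, 0.0416, 0.0556]
eef_rot: [0.679, 0.734, 0.0, 0.0]
contact_force: [-2.1, 0.1, 5.1]
opening: 0.596
finger_force: 25.0
```

>>> servo_tool --translation '[[0, 0, 0], [0, 0, 0], [0, 0, 0], [0, 0, -0.01], [0, 0, -0.03], [0, 0, -0.04], [0, 0, -0.04], [0, 0, -0.02], [0.02, 0, 0], [0.04, -0.001, 0]]' --turn '[[0, 0, 0], [0, 0, 0], [0, 0, 0], [0, 0, 0], [0, 0, 0], [0, 0, 0], [0, 0, 0], [0, 0, 0], [0, 0, 0], [0, 0, 0]]' --grip 0.85

```text
clock: 20.45
tool_pos: [0.5813, 0.1013, 0.1943]
eef_rot: [0.68, 0.733, -0.0, -0.0]
contact_force: [0.7, 0.7, -0.3]
opening: 0.852
finger_force: 0.0
```

>>> servo_tool --translation '[[0.05, -0.002, 0], [0.055, -0.002, 0], [0.055, -0.001, 0], [0.03, -0.001, 0], [0.014, 0, 0]]' --turn '[[0, 0, 0], [0, 0, 0], [0, 0, 0], [0, 0, 0], [0, 0, 0]]'

```text
clock: 21.08
tool_pos: [0.5576, 0.3079, 0.1932]
eef_rot: [0.678, 0.735, -0.001, -0.001]
contact_force: [-0.5, -0.3, -0.2]
opening: 0.848
finger_force: 0.0
```

>>> servo_tool --translation '[[0, 0, 0], [0, 0, 0], [0, 0, 0], [0, 0, 0], [0, 0, 0], [0, 0, 0], [0, 0, 0], [0, 0, 0], [0, 0, 0]]' --turn '[[0, 0, -0.169], [0, 0, -0.169], [0, 0, -0.169], [0, 0, -0.169], [0, 0, -0.169], [0, 0, -0.169], [0, 0, -0.169], [0, 0, -0.169], [0, 0, 0]]'

```text
clock: 22.2
tool_pos: [0.5598, 0.303, 0.1941]
eef_rot: [0.072, 0.997, -0.0, -0.001]
contact_force: [0.5, 1.4, 0.3]
opening: 0.849
finger_force: 0.0
```

```bash
cat >> h.py <<'E'
def reg(W,x0,x1,y0,y1,z0,z1): return (W[...,0]>x0)&(W[...,0]<x1)&(W[...,1]>y0)&(W[...,1]<y1)&(W[...,2]>z0)&(W[...,2]<z1)
def big(m):
    n,l,st,_=cv2.connectedComponentsWithStats(m.astype(np.uint8)); return l==1+np.argmax(st[1:,4])
def to(p,yawdeg=None,q=None):
    """tool-frame shift to world p (and turn about tool z to bring tool y to yawdeg)"""
    q=q or r.get_state();R=Ro.from_quat(q['eef_rot']).as_matrix();y=np.degrees(np.arctan2(R[1,1],R[0,1]))
    print('pos',q['tool_pos'].round(4),'yaw_y',y.round(2),'z',R[:,2].round(3),'shift',(R.T@(np.array(p)-q['tool_pos'])).round(4),'turn z',None if yawdeg is None else round(np.radians(-((yawdeg-y+180)%360-180)),4),'q',q['q'].round(2),'t',q['clock'])
E
python3 - <<'E'
from h import *
to((.56,.304,.0295),82)
for n in('wrist','top'):
    s=snap(n,n+'5');W=world(s);hsv=cv2.cvtColor(s['img'],cv2.COLOR_RGB2HSV)
    m=reg(W,.48,.65,.24,.38,.036,.05)
    if m.sum()>50: m=big(m);print('short',rect(W[m]),np.median(W[m][:,2]).round(4),m.sum())
    m=reg(W,.33,.7,.2,.45,.008,.017);print('plate',rect(W[big(m)]),m.sum())
    m=reg(W,.5,.65,-.12,.1,.095,.12);print('jar/mug',[rect(W[m&(W[...,1]>0)]) if (m&(W[...,1]>0)).any() else 0])
E
```

```text
pos [0.5598 0.303  0.1941] yaw_y 81.69 z [-0.001 -0.001 -1.   ] shift [-0.0002  0.0012  0.1646] turn z -0.0054 q [-0.5   0.72 -0.14  1.54  0.11  0.89  0.76] t 22.2
short (array([560.2, 304.4]), array([44. , 55.1]), 81.7) 0.0431 1902
plate (array([502.1, 310.6]), array([125.2, 235.4]), 81.9) 17834
jar/mug [(array([576.5,  58.2]), array([32.1, 23. ]), 2.1)]
short (array([558.9, 301.3]), array([44.7, 55.7]), 81.0) 0.0436 110
plate (array([501. , 308.6]), array([128.1, 235.7]), 82.3) 1417
jar/mug [(array([585.2,  41. ]), array([53.1, 49.7]), 1.9)]
```

Short block at (0.560, 0.304), top at 0.0435, as expected. Grasping it above the rail.

>>> servo_tool --translation '[[0, 0.001, 0.03], [0, 0, 0.04], [0, 0, 0.04], [0, 0, 0.03], [0, 0, 0.015], [0, 0, 0.007], [0, 0, 0.002], [0, 0, 0]]' --turn '[[0, 0, 0], [0, 0, 0], [0, 0, 0], [0, 0, 0], [0, 0, 0], [0, 0, 0], [0, 0, 0], [0, 0, 0]]'

```text
clock: 23.3
tool_pos: [0.5608, 0.3055, 0.0316]
eef_rot: [0.071, 0.997, 0.001, 0.001]
contact_force: [-0.6, -0.2, -0.2]
opening: 0.849
finger_force: 0.0
```

>>> servo_tool --translation '[[0, 0, 0], [0, 0, 0], [0, 0, 0], [0, 0, 0], [0, 0, 0], [0, 0, 0], [0, 0, -0.005], [0, 0, -0.01], [0, 0, -0.03], [0, 0, -0.03]]' --turn '[[0, 0, 0], [0, 0, 0], [0, 0, 0], [0, 0, 0], [0, 0, 0], [0, 0, 0], [0, 0, 0], [0, 0, 0], [0, 0, 0], [0, 0, 0]]' --grip 0 --grip_force 30

```text
clock: 24.55
tool_pos: [0.5602, 0.3052, 0.1071]
eef_rot: [0.071, 0.997, 0.0, 0.0]
contact_force: [0.2, 0.8, -0.4]
opening: 0.004
finger_force: 0.0
```

The grip closed empty (opening 0.004). The mug gripped at 37 mm and the jar at its lid width too, so the real fingertips may sit higher than the reported TCP. Checking with the scene camera.

```bash
python3 - <<'E'
from h import *
to((.56,.304,.03),82)
s=snap('scene','scene6');W=world(s)
m=reg(W,.5,.62,.24,.37,.05,.35)
P=W[m]
for z in np.arange(.06,.34,.01):
    q=P[abs(P[:,2]-z)<.005]
    if len(q): print(round(z,3),len(q),q.min(0).round(3),q.max(0).round(3))
m=big(reg(W,.48,.65,.24,.38,.036,.05)); print('short',rect(W[m]),np.median(W[m][:,2]))
v,u=np.where(reg(W,.5,.62,.24,.37,.05,.35));print(u.min(),u.max(),v.min(),v.max())
cv2.imwrite('pics/s6.png',cv2.resize(s['img'][140:340,240:440,::-1],None,fx=3,fy=3,interpolation=cv2.INTER_CUBIC))
E
```

```text
pos [0.5602 0.3052 0.1071] yaw_y 81.88 z [ 0.  0. -1.] shift [ 0.     -0.0012  0.0771] turn z -0.0022 q [-0.5   0.83 -0.12  1.61  0.14  0.71  0.74] t 24.55
0.14 21 [0.552 0.292 0.137] [0.571 0.32  0.145]
0.15 45 [0.552 0.291 0.145] [0.571 0.322 0.155]
0.16 36 [0.557 0.29  0.155] [0.571 0.322 0.164]
0.17 16 [0.552 0.314 0.165] [0.572 0.323 0.175]
0.18 3 [0.569 0.321 0.177] [0.57  0.322 0.181]
0.2 9 [0.551 0.297 0.197] [0.571 0.335 0.205]
0.21 118 [0.542 0.245 0.205] [0.597 0.364 0.215]
0.22 357 [0.538 0.241 0.215] [0.596 0.37  0.225]
0.23 164 [0.543 0.242 0.225] [0.595 0.362 0.235]
0.24 464 [0.539 0.24  0.235] [0.601 0.37  0.245]
0.25 205 [0.537 0.241 0.245] [0.588 0.369 0.255]
0.26 68 [0.54  0.264 0.255] [0.58  0.327 0.265]
0.27 17 [0.576 0.274 0.265] [0.581 0.32  0.274]
0.28 36 [0.576 0.267 0.276] [0.594 0.321 0.285]
0.29 127 [0.544 0.262 0.285] [0.596 0.344 0.295]
0.3 282 [0.533 0.276 0.295] [0.597 0.344 0.305]
0.31 67 [0.55  0.293 0.305] [0.59  0.337 0.315]
0.32 119 [0.537 0.281 0.315] [0.597 0.344 0.325]
0.33 157 [0.541 0.28  0.325] [0.597 0.344 0.335]
0.34 221 [0.535 0.271 0.335] [0.598 0.344 0.345]
short (array([558.8, 304.2]), array([44. , 57.3]), 82.0) 0.04446858021754687
323 382 201 283
```

View pics/s6.png

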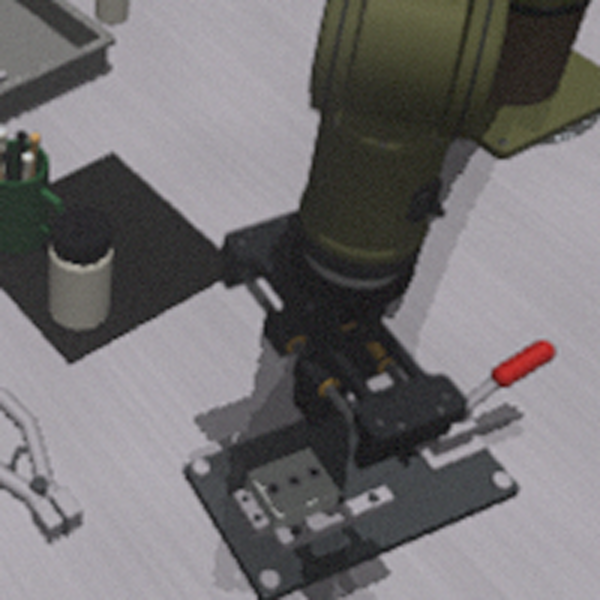

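The scene view shows the closed fingertips near z 0.138 while the reported TCP is 0.107, so the real tips are about 30 mm higher. This explains the mug held by its pegs, the jar held by its lid and the missed block. The block is still seated. I'll calibrate by gently touching the block top at 0.044.

>>> servo_tool --translation '[[0, 0, 0.03], [0, 0, 0.03], [0, 0, 0.02], [0, 0, 0.007], [0, 0, 0.001], [0, 0, 0.001], [0, 0, 0]]' --turn '[[0, 0, 0], [0, 0, 0], [0, 0, 0], [0, 0, 0], [0, 0, 0], [0, 0, 0], [0, 0, 0]]'

```text
clock: 25.48
tool_pos: [0.5606, 0.3054, 0.0175]
eef_rot: [0.071, 0.997, 0.0, 0.001]
contact_force: [-0.8, -0.8, 1.2]
opening: 0.003
finger_force: 0.0
```

>>> servo_tool --translation '[[0, 0, 0.001], [0, 0, 0.001], [0, 0, 0]]' --turn '[[0, 0, 0], [0, 0, 0], [0, 0, 0]]'

```text
clock: 25.85
tool_pos: [0.5603, 0.3052, 0.0151]
eef_rot: [0.071, 0.997, 0.0, 0.0]
contact_force: [-0.5, -0.5, 3.5]
opening: 0.006
finger_force: 1.5
```

>>> servo_tool --translation '[[0, 0, 0.001], [0, 0, 0.001], [0, 0, 0]]' --turn '[[0, 0, 0], [0, 0, 0], [0, 0, 0]]'

```text
clock: 26.22
tool_pos: [0.5603, 0.3053, 0.015]
eef_rot: [0.071, 0.997, 0.0, 0.0]
contact_force: [-3.4, -1.9, 17.3]
opening: 0.006
finger_force: 8.6
```

Contact at a reported 0.015 gives a tip offset of +0.029. Opening and regrasping the short block at the right depth.

>>> servo_tool --translation '[[0, 0, -0.012], [0, 0, -0.005], [0, 0, 0], [0, 0, 0], [0, 0, 0], [0, 0, 0]]' --turn '[[0, 0, 0], [0, 0, 0], [0, 0, 0], [0, 0, 0], [0, 0, 0], [0, 0, 0]]' --grip 0.85

```text
clock: 26.98
tool_pos: [0.56, 0.3051, 0.0294]
eef_rot: [0.071, 0.997, -0.0, -0.0]
contact_force: [-0.1, 0.4, 0.3]
opening: 0.66
finger_force: 0.0
```

>>> servo_tool --translation '[[0, 0, 0.01], [0, 0, 0.01], [0, 0, 0.006], [0, 0, 0.002], [0, 0, 0]]' --turn '[[0, 0, 0], [0, 0, 0], [0, 0, 0], [0, 0, 0], [0, 0, 0]]'

```text
clock: 27.6
tool_pos: [0.5601, 0.3052, 0.0016]
eef_rot: [0.071, 0.997, -0.0, -0.0]
contact_force: [0.0, -0.2, 0.4]
opening: 0.849
finger_force: 0.0
```

>>> servo_tool --translation '[[0, 0, 0.001], [0, 0, 0], [0, 0, 0], [0, 0, 0], [0, 0, 0], [0, 0, 0]]' --turn '[[0, 0, 0], [0, 0, 0], [0, 0, 0], [0, 0, 0], [0, 0, 0], [0, 0, 0]]' --grip 0 --grip_force 30

```text
clock: 28.35
tool_pos: [0.5601, 0.304, 0.0008]
eef_rot: [0.071, 0.997, -0.001, -0.0]
contact_force: [-0.3, -3.8, 3.5]
opening: 0.496
finger_force: 30.0
```

>>> servo_tool --translation '[[0, 0, 0], [0, 0, -0.004], [0, 0, -0.01], [0, 0, -0.02], [0, 0, -0.03], [0, 0, -0.03], [0, 0, 0]]' --turn '[[0, 0, 0], [0, 0, 0], [0, 0, 0], [0, 0, 0], [0, 0, 0], [0, 0, 0], [0, 0, 0]]'

```text
clock: 29.22
tool_pos: [0.5626, 0.3087, 0.0989]
eef_rot: [0.07, 0.998, 0.004, 0.003]
contact_force: [-0.4, -0.4, -1.7]
opening: 0.496
finger_force: 30.0
```

Opening 0.496 is 43.7 mm, so the block is held across its width. Carrying it to the mat.

>>> servo_tool --translation '[[0.002, -0.02, 0], [0.005, -0.04, 0], [0.006, -0.05, 0], [0.006, -0.055, 0], [0.006, -0.055, 0], [0.006, -0.05, 0], [0.004, -0.037, 0], [0.002, -0.02, 0], [0, 0, 0]]' --turn '[[0, 0, 0], [0, 0, 0], [0, 0, 0], [0, 0, 0], [0, 0, 0], [0, 0, 0], [0, 0, 0], [0, 0, 0], [0, 0, 0]]'

```text
clock: 30.35
tool_pos: [0.4772, -0.0143, 0.0946]
eef_rot: [0.072, 0.997, 0.0, 0.0]
contact_force: [0.5, -0.1, -1.1]
opening: 0.495
finger_force: 30.0
```

>>> servo_tool --translation '[[0, 0, 0.03], [0, 0, 0.03], [0, 0, 0.025], [0, 0, 0.01], [0, 0, 0.005], [0, 0, 0.002], [0, 0, 0]]' --turn '[[0, 0, 0], [0, 0, 0], [0, 0, 0], [0, 0, 0], [0, 0, 0], [0, 0, 0], [0, 0, 0]]'

```text
clock: 31.22
tool_pos: [0.4778, -0.0132, -0.0068]
eef_rot: [0.071, 0.997, 0.0, 0.001]
contact_force: [0.2, -0.2, -1.9]
opening: 0.495
finger_force: 30.0
```

>>> servo_tool --translation '[[0, 0, 0.001], [0, 0, 0]]' --turn '[[0, 0, 0], [0, 0, 0]]'

```text
clock: 31.48
tool_pos: [0.4778, -0.0133, -0.0072]
eef_rot: [0.071, 0.997, 0.0, 0.001]
contact_force: [-0.8, 0.4, 5.7]
opening: 0.498
finger_force: 30.0
```

>>> servo_tool --translation '[[0, 0, 0], [0, 0, 0], [0, 0, 0], [0, 0, -0.02], [0, 0, -0.04], [0, 0, -0.05], [0, 0, -0.05], [0, 0, -0.03], [0, 0, 0]]' --turn '[[0, 0, 0], [0, 0, 0], [0, 0, 0], [0, 0, 0], [0, 0, 0], [0, 0, 0], [0, 0, 0], [0, 0, 0], [0, 0, 0]]' --grip 0.85

```text
clock: 32.6
tool_pos: [0.4787, -0.0134, 0.1836]
eef_rot: [0.071, 0.997, 0.0, 0.002]
contact_force: [-0.2, 0.2, -0.9]
opening: 0.851
finger_force: 0.0
```

```bash
python3 - <<'E'
from h import *
to((.547,-.36,.2),4.5)
for n in('wrist','top'):
    s=snap(n);W=world(s);hsv=cv2.cvtColor(s['img'],cv2.COLOR_RGB2HSV)
    m=reg(W,.43,.54,-.1,.08,.03,.045)
    if m.sum()>30: m=big(m);print(n,'short',rect(W[m]),np.median(W[m][:,2]).round(4))
    m=reg(W,.46,.64,-.46,-.37,.030,.044)
    if m.sum()>50: m=big(m);print('long',rect(W[m]),m.sum(),np.median(W[m][:,2]))
    m=reg(W,.42,.65,-.32,-.22,.010,.04)
    if m.sum()>5: print('plier',W[m].mean(0).round(4),np.percentile(W[m],[2,98],0).round(3))
s=dict(np.load('wtray.npz'));W=world(s);m=reg(W,.42,.65,-.32,-.22,.010,.04)&(s['img'].min(-1)>150);print('plier0',W[m].mean(0).round(4),np.percentile(W[m],[2,98],0).round(3))
E
```

```text
pos [ 0.4787 -0.0134  0.1836] yaw_y 81.84 z [ 0.005  0.    -1.   ] shift [-0.1169 -0.3334 -0.0162] turn z 1.3499 q [ 0.09  0.55 -0.25  2.03  0.23  0.59  1.11] t 32.6
wrist short (array([478. , -12.3]), array([43.9, 55.3]), 81.8) 0.0351
plier [ 0.4968 -0.2448  0.0181] [[ 0.423 -0.288  0.01 ]
 [ 0.588 -0.221  0.039]]
long (array([ 550. , -419.5]), array([100.4,  45.9]), 8.7) 407 0.03643672002855033
plier [ 0.5379 -0.2647  0.0164] [[ 0.426 -0.312  0.01 ]
 [ 0.639 -0.224  0.04 ]]
plier0 [ 0.5499 -0.2628  0.0145] [[ 0.477 -0.288  0.012]
 [ 0.626 -0.245  0.017]]
```

The short block lies on the mat at (0.478, −0.012), and the tray is now clear in front of the long block. The chute blocks an upright grasp, so I'll hook the block from behind with closed fingers leaning 25° and drag it forward.

>>> servo_tool --translation '[[0, 0, 0], [0, 0, 0], [0, 0, 0], [0, 0, 0], [0, 0, 0], [0, 0, 0], [0, 0, 0], [0, 0, 0], [0, 0, 0]]' --turn '[[0, 0, 0.16], [0, 0, 0.16], [0, 0, 0.16], [0, 0, 0.16], [0, 0, 0.16], [0, 0, 0.16], [0, 0, 0.16], [0, 0, 0.16], [0, 0, 0]]' --grip 0

```text
clock: 33.83
tool_pos: [0.4762, -0.0134, 0.1803]
eef_rot: [0.652, 0.758, -0.002, -0.001]
contact_force: [-0.6, -0.6, 0.7]
opening: 0.002
finger_force: 0.0
```

>>> servo_tool --translation '[[-0.04, 0.001, 0], [-0.055, 0.002, 0], [-0.06, 0.002, 0], [-0.06, 0.002, 0], [-0.06, 0.002, 0], [-0.055, 0.002, 0], [-0.04, 0.001, 0], [-0.026, 0, 0], [0, 0, 0]]' --turn '[[0, 0, 0], [0, 0, 0], [0, 0, 0], [0, 0, 0], [0, 0, 0], [0, 0, 0], [0, 0, 0], [0, 0, 0], [0, 0, 0]]'

```text
clock: 34.95
tool_pos: [0.5464, -0.4054, 0.18]
eef_rot: [0.653, 0.757, -0.001, -0.001]
contact_force: [0.3, 1.4, 0.6]
opening: 0.009
finger_force: 0.0
```

>>> servo_tool --translation '[[0, 0, 0], [0, 0, 0], [0, 0, 0], [0, 0, 0]]' --turn '[[0, -0.145, 0], [0, -0.145, 0], [0, -0.146, 0], [0, 0, 0]]'

```text
clock: 35.45
tool_pos: [0.5492, -0.3949, 0.1788]
eef_rot: [0.633, 0.744, -0.14, 0.161]
contact_force: [0.3, 0.2, -0.2]
opening: 0.007
finger_force: 0.0
```

```bash
python3 - <<'E'
from h import *
to((.5604,-.4784,-.0113))
s=snap('wrist','w7');W=world(s)
m=reg(W,.46,.64,-.47,-.35,.030,.044)
if m.sum()>50: m=big(m);print('long',rect(W[m]),m.sum(),np.median(W[m][:,2]))
s=snap('scene');W=world(s)
m=reg(W,.35,.72,-.7,-.46,.11,.3);P=W[m]
print([(z,np.percentile(P[abs(P[:,2]-z)<.005][:,1],98).round(3)) for z in(.12,.13,.14,.15,.16,.17,.18) if (abs(P[:,2]-z)<.005).sum()>3])
E
```

```text
pos [ 0.5492 -0.3949  0.1788] yaw_y 9.2 z [ 0.062 -0.412 -0.909] shift [ 0.0027 -0.0014  0.2079] turn z None q [0.12 0.76 0.43 1.78 0.17 0.42 0.42] t 35.45
long (array([ 552.2, -418.7]), array([99.9, 44.8]), 8.6) 3606 0.035833553201459485
[(0.12, np.float64(-0.495)), (0.13, np.float64(-0.493)), (0.14, np.float64(-0.478)), (0.15, np.float64(-0.482)), (0.16, np.float64(-0.472)), (0.17, np.float64(-0.463)), (0.18, np.float64(-0.468))]
```

>>> servo_tool --translation '[[0.001, -0.001, 0.04], [0.001, 0, 0.04], [0.001, 0, 0.04], [0, 0, 0.03], [0, 0, 0.02], [0, 0, 0]]' --turn '[[0, 0, 0], [0, 0, 0], [0, 0, 0], [0, 0, 0], [0, 0, 0], [0, 0, 0]]'

```text
clock: 36.3
tool_pos: [0.5557, -0.4733, 0.0254]
eef_rot: [0.638, 0.739, -0.141, 0.163]
contact_force: [-0.8, 0.9, -0.3]
opening: 0.005
finger_force: 0.0
```

>>> servo_tool --translation '[[0, 0, 0.015], [0, 0, 0.01], [0, 0, 0.008], [0, 0, 0.004], [0, 0, 0]]' --turn '[[0, 0, 0], [0, 0, 0], [0, 0, 0], [0, 0, 0], [0, 0, 0]]'

```text
clock: 36.92
tool_pos: [0.5595, -0.487, -0.0075]
eef_rot: [0.637, 0.74, -0.141, 0.164]
contact_force: [-0.1, 0.3, 0.9]
opening: 0.004
finger_force: 0.0
```

```bash
python3 - <<'E'
from h import *
to((.5604,-.4784,-.0113))
s=snap('wrist','w8');W=world(s)
m=reg(W,.46,.64,-.47,-.35,.030,.044)
if m.sum()>50: m=big(m);print('long',rect(W[m]),m.sum(),np.median(W[m][:,2]))
E
```

```text
pos [ 0.5595 -0.487  -0.0075] yaw_y 8.54 z [ 0.062 -0.417 -0.907] shift [ 0.0092  0.0022 -0.    ] turn z None q [0.29 1.1  0.38 1.67 0.16 0.16 0.42] t 36.925
long (array([ 551.7, -419.2]), array([100.3,  45.7]), 8.6) 26364 0.035977390476567755
```

>>> servo_tool --translation '[[0.007, 0, -0.0033], [0.007, 0, -0.0033], [0.005, 0, -0.0023], [0.007, 0, -0.0033], [0.007, 0, -0.0033], [0.007, 0, -0.0033], [0.007, 0, -0.0033], [0.007, 0, -0.0033], [0.007, 0, -0.0033], [0, 0, 0]]' --turn '[[0, 0, 0], [0, 0, 0], [0, 0, 0], [0, 0, 0], [0, 0, 0], [0, 0, 0], [0, 0, 0], [0, 0, 0], [0, 0, 0], [0, 0, 0]]'

```text
clock: 38.22
tool_pos: [0.5495, -0.4192, -0.0073]
eef_rot: [0.637, 0.74, -0.141, 0.163]
contact_force: [0.3, -0.7, 0.1]
opening: 0.006
finger_force: 0.0
```

```bash
python3 - <<'E'
from h import *
to((.5604,-.4784,-.0113));print(r.get_state()['contact_force'])
s=snap('wrist','w9');W=world(s)
m=reg(W,.46,.64,-.45,-.30,.030,.044)
if m.sum()>50: m=big(m);print('long',rect(W[m]),m.sum(),np.median(W[m][:,2]))
E
```

```text
pos [ 0.5495 -0.4192 -0.0073] yaw_y 8.59 z [ 0.062 -0.417 -0.907] shift [-0.0529  0.002   0.029 ] turn z None q [0.16 1.08 0.43 1.81 0.12 0.08 0.36] t 38.225
[ 0.31965229 -0.72341984  0.09200986]
long (array([ 544.8, -374. ]), array([100.2,  65.4]), 8.7) 22093 0.03597001957768001
```

The block has moved about 52 mm with no trouble. Joint 6 is near its limit, so I'll straighten the tool and push about 14 mm more.

>>> servo_tool --translation '[[0, 0, 0], [0, 0, 0], [0, 0, 0], [0.005, 0, 0.002], [0.008, 0, 0.002], [0.007, 0, 0], [0.006, 0, 0], [0.006, 0, 0], [0.005, 0, 0], [0, 0, 0]]' --turn '[[0, 0.145, 0], [0, 0.145, 0], [0, 0.146, 0], [0, 0, 0], [0, 0, 0], [0, 0, 0], [0, 0, 0], [0, 0, 0], [0, 0, 0], [0, 0, 0]]'

```text
clock: 39.52
tool_pos: [0.5441, -0.3832, -0.0109]
eef_rot: [0.652, 0.758, 0.0, -0.0]
contact_force: [-0.5, -0.0, 0.2]
opening: 0.004
finger_force: 0.0
```

>>> servo_tool --translation '[[-0.006, 0, 0], [-0.01, 0, -0.02], [0, 0, -0.04], [0, 0, -0.05], [0, 0, -0.05], [0.01, 0, -0.02], [0, 0, 0]]' --turn '[[0, 0, 0], [0, 0, 0], [0, 0, 0], [0, 0, 0], [0, 0, 0], [0, 0, 0], [0, 0, 0]]' --grip 0.8

```text
clock: 40.4
tool_pos: [0.5456, -0.389, 0.17]
eef_rot: [0.652, 0.758, 0.001, 0.001]
contact_force: [0.7, 0.5, -0.5]
opening: 0.772
finger_force: 0.0
```

```bash
python3 - <<'E'
from h import *
to((.5604,-.4784,-.0113));print(r.get_state()['contact_force'])
for n in ('wrist','top'):
    s=snap(n,n+'10');W=world(s)
    m=reg(W,.46,.64,-.45,-.30,.030,.044)
    if m.sum()>50: m=big(m);print('long',rect(W[m]),m.sum(),np.median(W[m][:,2]))
E
```

```text
pos [ 0.5456 -0.389   0.17  ] yaw_y 8.59 z [ 0.002 -0.    -1.   ] shift [-0.0905  0.0009  0.1813] turn z None q [ 0.6   0.79 -0.1   1.46  0.09  0.89  0.62] t 40.4
[ 0.71737148  0.47750934 -0.51425733]
long (array([ 542.9, -349.4]), array([100.1,  43.4]), 8.6) 4135 0.03603864795267935
long (array([ 540.7, -350.3]), array([100.3,  44.7]), 8.1) 406 0.03677898883386989
```

>>> servo_tool --translation '[[0.02, 0.0014, 0], [0.0195, 0.0014, 0], [0, 0, 0], [0, 0, 0], [0, 0, 0], [0, 0, 0], [0, 0, 0], [0, 0, 0], [0, 0, 0], [0, 0, 0]]' --turn '[[0, 0, -0.157], [0, 0, -0.157], [0, 0, -0.157], [0, 0, -0.157], [0, 0, -0.157], [0, 0, -0.157], [0, 0, -0.157], [0, 0, -0.157], [0, 0, -0.157], [0, 0, -0.157]]' --grip 0.68

```text
clock: 41.75
tool_pos: [0.5375, -0.3503, 0.1664]
eef_rot: [-0.077, 0.997, 0.001, -0.002]
contact_force: [-0.0, 0.2, 0.7]
opening: 0.676
finger_force: 0.0
```

>>> servo_tool --translation '[[0, 0, 0]]' --turn '[[0, 0, 0]]'

```text
clock: 41.88
tool_pos: [0.5376, -0.3504, 0.1667]
eef_rot: [-0.073, 0.997, 0.001, -0.001]
contact_force: [-0.2, 0.3, 0.1]
opening: 0.678
finger_force: 0.0
```

```bash
python3 - <<'E'
from h import *
to((.5425,-.3495,-.006),98.6)
for n in ('wrist',):
    s=snap(n,n+'11');W=world(s)
    m=reg(W,.46,.64,-.45,-.30,.030,.044)
    if m.sum()>50: m=big(m);print('long',rect(W[m]),m.sum(),np.median(W[m][:,2]))
E
```

```text
pos [ 0.5376 -0.3504  0.1667] yaw_y 98.39 z [-0.003  0.003 -1.   ] shift [-0.0054 -0.0004  0.1727] turn z -0.0037 q [ 0.79  0.8  -0.54  1.54  0.48  0.94  1.81] t 41.875
long (array([ 541.9, -349.4]), array([99.2, 44. ]), 8.7) 3724 0.03609801719074757
```

>>> servo_tool --translation '[[-0.003, 0, 0.03], [-0.0015, 0, 0.04], [0, 0, 0.04], [0, 0, 0.03], [0, 0, 0.02], [0, 0, 0.008], [0, 0, 0.003], [0, 0, 0]]' --turn '[[0, 0, 0], [0, 0, 0], [0, 0, 0], [0, 0, 0], [0, 0, 0], [0, 0, 0], [0, 0, 0], [0, 0, 0]]'

```text
clock: 42.92
tool_pos: [0.5439, -0.3503, -0.0012]
eef_rot: [-0.074, 0.997, -0.0, 0.001]
contact_force: [-0.1, -0.7, 0.3]
opening: 0.678
finger_force: 0.0
```

>>> servo_tool --translation '[[0, 0, 0], [0, 0, 0], [0, 0, 0], [0, 0, 0], [0, 0, 0]]' --turn '[[0, 0, 0], [0, 0, 0], [0, 0, 0], [0, 0, 0], [0, 0, 0]]' --grip 0 --grip_force 35

```text
clock: 43.55
tool_pos: [0.5437, -0.3503, -0.0013]
eef_rot: [-0.074, 0.997, -0.0, 0.0]
contact_force: [-1.1, 0.1, 5.5]
opening: 0.495
finger_force: 35.0
```

Gripped at 44 mm width. Lifting and carrying it over the mat, high enough to clear the mug, to the fixture.

>>> servo_tool --translation '[[0, 0, -0.005], [0, 0, -0.01], [0, 0, -0.025], [0, 0, -0.035], [0, 0, -0.04], [0, 0, -0.035], [0, 0, -0.025], [0, 0, 0]]' --turn '[[0, 0, 0], [0, 0, 0], [0, 0, 0], [0, 0, 0], [0, 0, 0], [0, 0, 0], [0, 0, 0], [0, 0, 0]]'

```text
clock: 44.55
tool_pos: [0.5444, -0.3505, 0.1751]
eef_rot: [-0.074, 0.997, -0.001, 0.002]
contact_force: [-0.1, 0.2, -4.0]
opening: 0.496
finger_force: 35.0
```

>>> servo_tool --translation '[[-0.003, 0.02, 0], [-0.005, 0.04, 0], [-0.0065, 0.05, 0], [-0.0065, 0.05, 0], [-0.0065, 0.05, 0], [-0.0065, 0.05, 0], [-0.0065, 0.05, 0], [-0.0065, 0.05, 0], [-0.0065, 0.05, 0], [-0.0065, 0.05, 0]]' --turn '[[0, 0, 0], [0, 0, 0], [0, 0, 0], [0, 0, 0], [0, 0, 0], [0, 0, 0], [0, 0, 0], [0, 0, 0], [0, 0, 0], [0, 0, 0]]'

```text
clock: 45.8
tool_pos: [0.5322, 0.1163, 0.1717]
eef_rot: [-0.075, 0.997, 0.0, -0.002]
contact_force: [0.4, -0.2, -1.7]
opening: 0.496
finger_force: 35.0
```

>>> servo_tool --translation '[[-0.0065, 0.05, 0], [-0.0065, 0.05, 0], [-0.0065, 0.04, 0], [-0.004, 0.03, 0], [-0.001, 0.018, 0], [0, 0, 0], [0, 0, 0], [0, 0, 0]]' --turn '[[0, 0, 0], [0, 0, 0], [0, 0, 0], [0, 0, 0], [0, 0, 0.095], [0, 0, 0.1], [0, 0, 0.095], [0, 0, 0]]'

```text
clock: 46.8
tool_pos: [0.5288, 0.3037, 0.1716]
eef_rot: [0.069, 0.998, -0.001, -0.002]
contact_force: [-0.7, -0.4, -2.7]
opening: 0.495
finger_force: 35.0
```

```bash
python3 - <<'E'
from h import *
to((.5318,.3040,.008),81.9);print(r.get_state()['contact_force'],r.get_state()['opening'])
for n in ('wrist','scene'):
    s=snap(n,n+'12');W=world(s);z=r.get_state()['tool_pos'][2]
    m=reg(W,.45,.64,.24,.37,z+.03,z+.045)
    if m.sum()>50: print(n,'long?',rect(W[m]),m.sum(),np.median(W[m][:,2]))
E
```

```text
pos [0.5288 0.3037 0.1716] yaw_y 82.04 z [-0.003 -0.002 -1.   ] shift [-0.0035  0.0011  0.1636] turn z 0.0025 q [-0.38  0.73 -0.38  1.64  0.34  0.84  0.53] t 46.8
[-0.69303585 -0.43454476 -2.6516828 ] 0.4946324407751488
wrist long? (array([527.6, 304.6]), array([ 72. , 100.3]), 82.1) 13547 0.20902548867839713
scene long? (array([545.8, 301.1]), array([71.4, 64.5]), 76.2) 590 0.21052797419656707
```

>>> servo_tool --translation '[[0, 0, 0.03], [0, 0, 0.04], [0, 0, 0.04], [0, 0, 0.025], [0, 0, 0.015], [0, 0, 0.008], [0, 0, 0.003], [0, 0, 0]]' --turn '[[0, 0, 0], [0, 0, 0], [0, 0, 0], [0, 0, 0], [0, 0, 0], [0, 0, 0], [0, 0, 0], [0, 0, 0]]'

```text
clock: 47.9
tool_pos: [0.5316, 0.3036, 0.0127]
eef_rot: [0.071, 0.997, 0.0, 0.0]
contact_force: [0.9, 0.5, -3.5]
opening: 0.493
finger_force: 35.0
```

>>> servo_tool --translation '[[0, 0, 0.002], [0, 0, 0.001], [0, 0, 0]]' --turn '[[0, 0, 0], [0, 0, 0], [0, 0, 0]]'

```text
clock: 48.28
tool_pos: [0.5311, 0.3033, 0.0092]
eef_rot: [0.071, 0.997, 0.0, 0.0]
contact_force: [-0.2, 0.7, -3.4]
opening: 0.493
finger_force: 35.0
```

>>> servo_tool --translation '[[0, 0, 0.002], [0, 0, 0.001], [0, 0, 0]]' --turn '[[0, 0, 0], [0, 0, 0], [0, 0, 0]]'

```text
clock: 48.65
tool_pos: [0.531, 0.3032, 0.0059]
eef_rot: [0.071, 0.997, -0.0, -0.0]
contact_force: [-0.3, 0.6, -2.8]
opening: 0.496
finger_force: 35.0
```

>>> servo_tool --translation '[[0, 0, 0.001], [0, 0, 0]]' --turn '[[0, 0, 0], [0, 0, 0]]'

```text
clock: 48.9
tool_pos: [0.5312, 0.3033, 0.0057]
eef_rot: [0.071, 0.997, 0.0, 0.0]
contact_force: [-1.6, -0.7, 4.3]
opening: 0.494
finger_force: 35.0
```

>>> servo_tool --translation '[[0, 0.002, 0], [0, 0.002, 0], [0, 0.0015, 0], [0, 0, 0]]' --turn '[[0, 0, 0], [0, 0, 0], [0, 0, 0], [0, 0, 0]]'

```text
clock: 49.4
tool_pos: [0.532, 0.3058, 0.0058]
eef_rot: [0.072, 0.997, -0.002, -0.0]
contact_force: [-1.8, -6.3, 8.3]
opening: 0.491
finger_force: 35.0
```

>>> servo_tool --translation '[[-0.002, 0, 0], [-0.002, 0, 0], [-0.002, 0, 0], [-0.001, 0, 0], [0, 0, 0]]' --turn '[[0, 0, 0], [0, 0, 0], [0, 0, 0], [0, 0, 0], [0, 0, 0]]'

```text
clock: 50.02
tool_pos: [0.5352, 0.3074, 0.0057]
eef_rot: [0.07, 0.998, -0.001, -0.003]
contact_force: [-8.5, -2.1, 11.7]
opening: 0.495
finger_force: 35.0
```

>>> servo_tool --translation '[[-0.001, 0.0005, -0.001], [-0.001, 0, 0], [-0.001, 0, 0], [0, 0, 0], [0, 0, 0]]' --turn '[[0, 0, 0], [0, 0, 0], [0, 0, 0], [0, 0, 0], [0, 0, 0]]'

```text
clock: 50.65
tool_pos: [0.5401, 0.3068, 0.0058]
eef_rot: [0.071, 0.997, -0.001, -0.002]
contact_force: [-5.2, -1.3, 3.7]
opening: 0.492
finger_force: 35.0
```

>>> servo_tool --translation '[[-0.001, 0, 0], [-0.001, 0, 0], [0, 0, 0], [0, 0, 0]]' --turn '[[0, 0, 0], [0, 0, 0], [0, 0, 0], [0, 0, 0]]'

```text
clock: 51.15
tool_pos: [0.5405, 0.3067, 0.0058]
eef_rot: [0.071, 0.997, -0.002, -0.003]
contact_force: [-7.9, -2.8, 6.1]
opening: 0.497
finger_force: 35.0
```

```bash
python3 - <<'E'
from h import *
to((.5383+.0012,.3071,.0057),81.8);print(r.get_state()['contact_force'])
s=snap('wrist');W=world(s)
m=reg(W,.48,.6,.24,.37,.036,.05);m=big(m);print(rect(W[m]),m.sum(),np.median(W[m][:,2]))
E
```

```text
pos [0.5405 0.3067 0.0058] yaw_y 81.9 z [-0.006 -0.003 -1.   ] shift [0.001  0.0002 0.0001] turn z 0.0018 q [-0.44  0.98 -0.28  1.69  0.45  0.55  0.44] t 51.15
[-7.91070066 -2.79403903  6.12446121]
(array([525. , 309.8]), array([71.4, 71.8]), 81.2) 12496 0.04318778547642382
```

>>> servo_tool --translation '[[-0.0015, 0.001, 0], [0, 0.001, 0], [0, 0, 0], [0, 0, 0]]' --turn '[[0, 0, 0], [0, 0, 0], [0, 0, 0], [0, 0, 0]]'

```text
clock: 51.7
tool_pos: [0.5405, 0.3067, 0.0058]
eef_rot: [0.071, 0.997, -0.003, -0.004]
contact_force: [-12.5, -5.2, 10.4]
opening: 0.496
finger_force: 35.0
```

>>> servo_tool --translation '[[0, 0, 0], [0, 0, 0], [0, 0, 0], [0, 0, 0], [0, 0, -0.02], [0, 0, -0.04], [0, 0, -0.05], [0, 0, -0.05], [0, 0, -0.03], [0, 0, 0]]' --turn '[[0, 0, 0], [0, 0, 0], [0, 0, 0], [0, 0, 0], [0, 0, 0], [0, 0, 0], [0, 0, 0], [0, 0, 0], [0, 0, 0], [0, 0, 0]]' --grip 0.66

```text
clock: 52.95
tool_pos: [0.5472, 0.3106, 0.2001]
eef_rot: [0.071, 0.997, 0.002, 0.003]
contact_force: [-0.2, 0.7, -0.0]
opening: 0.663
finger_force: 0.0
```

```bash
python3 - <<'E'
from h import *
to((.5383,.3071,.0057),81.8)
fx=np.array([np.cos(np.radians(-8.1)),np.sin(np.radians(-8.1))]);fy=np.array([-fx[1],fx[0]])
s=snap('wrist','w13');W=world(s)
m=big(reg(W,.46,.62,.24,.37,.036,.05));print(rect(W[m]),m.sum(),np.median(W[m][:,2]))
pl=big(reg(W,.33,.7,.2,.45,.008,.017)); c=rect(W[pl]);print('plate',c)
O=np.array(c[0])/1000+.0375*fx+.0025*fy; d=np.array(rect(W[m])[0])/1000-O;print('block in fixture mm',(1000*np.array([d@fx,d@fy])).round(1))
v,u=np.where(m);print(u.min(),u.max(),v.min(),v.max())
L=np.stack([(W[...,:2]-O)@fx,(W[...,:2]-O)@fy,W[...,2]],-1)
rl=(L[...,2]>.02)&(L[...,2]<.03)&(abs(L[...,0])<.07)&(L[...,1]>.015)&(L[...,1]<.04);print('rail y',np.percentile(L[rl][:,1],[2,98]).round(4))
es=(L[...,2]>.02)&(L[...,2]<.03)&(L[...,0]>.04)&(L[...,0]<.07)&(L[...,1]<.012)&(L[...,1]>-.025);print('stop x',np.percentile(L[es][:,0],[2,98]).round(4))
bl=L[m];print('block x,y ext',np.percentile(bl,[.5,99.5],0).round(4))
cv2.imwrite('pics/seat.png',cv2.resize(s['img'][max(0,v.min()-40):v.max()+40,max(0,u.min()-60):u.max()+60,::-1],None,fx=3,fy=3,interpolation=cv2.INTER_CUBIC)[:600,:800])
E
```

```text
pos [0.5472 0.3106 0.2001] yaw_y 81.86 z [ 0.006  0.004 -1.   ] shift [ 0.0094 -0.0057  0.1944] turn z 0.0011 q [-0.37  0.72 -0.4   1.56  0.33  0.92  0.55] t 52.95
(array([539. , 307.9]), array([44.1, 99.5]), 82.0) 3348 0.0430640339750269
plate (array([501.9, 310.7]), array([125.2, 235.5]), 82.0)
block in fixture mm [-0.4 -0. ]
233 272 119 205
rail y [0.023  0.0338]
stop x [0.0558 0.062 ]
block x,y ext [[-0.05   -0.0218  0.0376]
 [ 0.0488  0.0216  0.0453]]
```

View pics/seat.png

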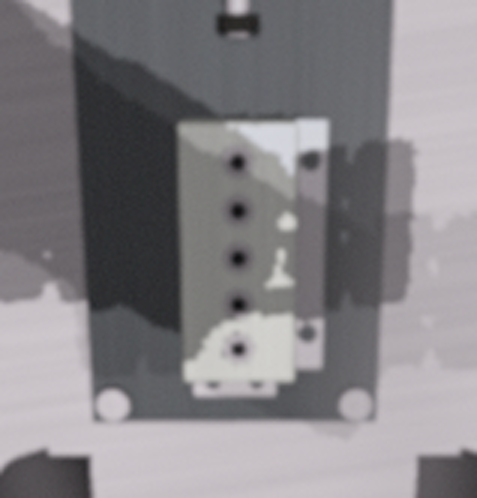

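The close view shows the long block with its long side against the rail (right) and its end on the stop (bottom). It measures (−0.4, 0.0) mm from home, flat at 0.044. Next the jar goes back first: its grasp puts the gripper body low enough to hit the mug's pegs if the mug were already in the tray.

>>> servo_tool --translation '[[0, 0, 0], [0, 0, 0], [0, 0, 0], [0, 0, 0], [0, 0, 0], [0, 0, 0], [0, 0, 0], [0, 0, 0], [0, 0, 0]]' --turn '[[0, 0, 0.169], [0, 0, 0.169], [0, 0, 0.169], [0, 0, 0.169], [0, 0, 0.169], [0, 0, 0.169], [0, 0, 0.169], [0, 0, 0.169], [0, 0, 0]]' --grip 0.85

```text
clock: 54.12
tool_pos: [0.5447, 0.3088, 0.1948]
eef_rot: [0.679, 0.734, -0.001, -0.0]
contact_force: [-0.3, -0.4, -0.1]
opening: 0.848
finger_force: 0.0
```

>>> servo_tool --translation '[[-0.04, 0.003, 0], [-0.055, 0.004, 0], [-0.06, 0.004, 0], [-0.055, 0.004, 0], [-0.04, 0.003, 0], [-0.022, 0.001, 0], [0, 0, 0]]' --turn '[[0, 0, 0], [0, 0, 0], [0, 0, 0], [0, 0, 0], [0, 0, 0], [0, 0, 0], [0, 0, 0]]'

```text
clock: 55.0
tool_pos: [0.5852, 0.037, 0.1955]
eef_rot: [0.68, 0.733, -0.001, -0.0]
contact_force: [-0.5, 0.0, -0.5]
opening: 0.851
finger_force: 0.0
```

```bash
python3 - <<'E'
from h import *
to((.587,.041,.026),4.5)
s=snap('wrist','w14');W=world(s);hsv=cv2.cvtColor(s['img'],cv2.COLOR_RGB2HSV)
m=reg(W,.54,.64,-.01,.1,.095,.12);print('jar',rect(W[m]) if m.any() else 0,m.sum(),np.median(W[m][:,2]))
s=snap('top');W=world(s)
m=reg(W,.54,.64,.0,.1,.095,.12);print('jar top',rect(W[m]) if m.any() else 0)
E
```

```text
pos [0.5852 0.037  0.1955] yaw_y 4.32 z [-0.001 -0.001 -1.   ] shift [0.004  0.0023 0.1695] turn z -0.0031 q [-0.12  0.65 -0.05  1.7   0.04  0.79 -0.1 ] t 55.0
jar (array([587.1,  42.8]), array([52.4, 51.8]), 22.8) 2541 0.10791597490883566
jar top (array([589.7,  24.2]), array([38.1, 15.7]), 3.7)
```

>>> servo_tool --translation '[[0.004, 0.002, 0.04], [0.001, 0, 0.04], [0, 0, 0.04], [0, 0, 0.025], [0, 0, 0.015], [0, 0, 0.007], [0, 0, 0.002], [0, 0, 0]]' --turn '[[0, 0, 0], [0, 0, 0], [0, 0, 0], [0, 0, 0], [0, 0, 0], [0, 0, 0], [0, 0, 0], [0, 0, 0]]'

```text
clock: 56.1
tool_pos: [0.5877, 0.0449, 0.0278]
eef_rot: [0.679, 0.734, 0.001, 0.0]
contact_force: [0.6, -0.4, -0.2]
opening: 0.853
finger_force: 0.0
```

>>> servo_tool --translation '[[0, 0, 0], [0, 0, 0], [0, 0, 0], [0, 0, 0], [0, 0, 0]]' --turn '[[0, 0, 0], [0, 0, 0], [0, 0, 0], [0, 0, 0], [0, 0, 0]]' --grip 0 --grip_force 25

```text
clock: 56.72
tool_pos: [0.587, 0.0447, 0.0275]
eef_rot: [0.679, 0.734, -0.0, -0.0]
contact_force: [-1.8, 0.5, 4.1]
opening: 0.629
finger_force: 25.0
```

Gripped on its body at 55.4 mm. Returning the jar.

>>> servo_tool --translation '[[0, 0, -0.01], [0, 0, -0.025], [0, 0, -0.04], [0, 0, -0.045], [0, 0, -0.03], [0, 0, -0.01], [0, 0, 0]]' --turn '[[0, 0, 0], [0, 0, 0], [0, 0, 0], [0, 0, 0], [0, 0, 0], [0, 0, 0], [0, 0, 0]]'

```text
clock: 57.6
tool_pos: [0.5869, 0.0447, 0.1869]
eef_rot: [0.679, 0.734, 0.0, -0.0]
contact_force: [-0.5, 0.0, -2.9]
opening: 0.628
finger_force: 25.0
```

>>> servo_tool --translation '[[-0.02, -0.007, 0], [-0.04, -0.015, 0], [-0.05, -0.018, 0], [-0.055, -0.02, 0], [-0.055, -0.02, 0], [-0.055, -0.02, 0], [-0.05, -0.018, 0], [-0.04, -0.015, 0], [-0.019, -0.0075, 0], [0, 0, 0]]' --turn '[[0, 0, 0], [0, 0, 0], [0, 0, 0], [0, 0, 0], [0, 0, 0], [0, 0, 0], [0, 0, 0], [0, 0, 0], [0, 0, 0], [0, 0, 0]]'

```text
clock: 58.85
tool_pos: [0.475, -0.35, 0.1861]
eef_rot: [0.68, 0.733, -0.0, -0.001]
contact_force: [0.9, 0.2, -2.8]
opening: 0.628
finger_force: 25.0
```

>>> servo_tool --translation '[[0, 0, 0], [0, 0, 0.03], [0, 0, 0.04], [0, 0, 0.04], [0, 0, 0.02], [0, 0, 0.01], [0, 0, 0.005], [0, 0, 0]]' --turn '[[0, 0, 0], [0, 0, 0], [0, 0, 0], [0, 0, 0], [0, 0, 0], [0, 0, 0], [0, 0, 0], [0, 0, 0]]'

```text
clock: 59.85
tool_pos: [0.4772, -0.3487, 0.0425]
eef_rot: [0.679, 0.734, 0.0, 0.0]
contact_force: [-0.1, 0.2, -2.3]
opening: 0.628
finger_force: 25.0
```

>>> servo_tool --translation '[[0, 0, 0.006], [0, 0, 0.004], [0, 0, 0.002], [0, 0, 0.001], [0, 0, 0]]' --turn '[[0, 0, 0], [0, 0, 0], [0, 0, 0], [0, 0, 0], [0, 0, 0]]'

```text
clock: 60.48
tool_pos: [0.4766, -0.349, 0.029]
eef_rot: [0.679, 0.734, 0.0, -0.0]
contact_force: [0.3, 0.2, -3.3]
opening: 0.633
finger_force: 25.0
```

>>> servo_tool --translation '[[0, 0, 0.001], [0, 0, 0]]' --turn '[[0, 0, 0], [0, 0, 0]]'

```text
clock: 60.72
tool_pos: [0.4767, -0.3491, 0.0285]
eef_rot: [0.679, 0.734, 0.0, 0.0]
contact_force: [-0.5, -0.3, 3.4]
opening: 0.627
finger_force: 25.0
```

>>> servo_tool --translation '[[0, 0, 0], [0, 0, 0], [0, 0, 0], [0, 0, -0.02], [0, 0, -0.04], [0, 0, -0.05], [0, 0, -0.04], [0, 0, -0.02], [0, 0, 0]]' --turn '[[0, 0, 0], [0, 0, 0], [0, 0, 0], [0, 0, 0], [0, 0, 0], [0, 0, 0], [0, 0, 0], [0, 0, 0], [0, 0, 0]]' --grip 0.95

```text
clock: 61.85
tool_pos: [0.4775, -0.3496, 0.1995]
eef_rot: [0.679, 0.734, 0.0, 0.002]
contact_force: [-0.1, -0.9, -0.5]
opening: 0.95
finger_force: 0.0
```

```bash
python3 - <<'E'
from h import *
to((.5863,-.069,.2),4.5)
s=snap('wrist','w15');W=world(s)
m=reg(W,.42,.53,-.4,-.31,.10,.12);print('jar',rect(W[m]) if m.any() else 0,m.sum(),np.median(W[m][:,2]))
E
```

```text
pos [ 0.4775 -0.3496  0.1995] yaw_y 4.41 z [ 0.003 -0.002 -1.   ] shift [ 0.2714  0.1301 -0.0007] turn z -0.0017 q [ 0.62  0.65 -0.11  1.69  0.1   0.81  0.54] t 61.85
jar (array([ 477.3, -350.5]), array([52.4, 51.4]), 6.1) 2424 0.10893158587286358
```

>>> servo_tool --translation '[[0.03, 0.015, 0], [0.045, 0.022, 0], [0.055, 0.026, 0], [0.055, 0.026, 0], [0.045, 0.022, 0], [0.03, 0.015, 0], [0.0105, 0.005, 0], [0, 0, 0]]' --turn '[[0, 0, 0], [0, 0, 0], [0, 0, 0], [0, 0, 0], [0, 0, 0], [0, 0, 0], [0, 0, 0], [0, 0, 0]]'

```text
clock: 62.9
tool_pos: [0.5857, -0.0696, 0.197]
eef_rot: [0.679, 0.734, -0.001, -0.001]
contact_force: [-0.6, -0.5, -0.2]
opening: 0.951
finger_force: 0.0
```

```bash
python3 - <<'E'
from h import *
to((.5863,-.069,.044),4.5)
for n in('wrist','top'):
    s=snap(n,n+'16');W=world(s);hsv=cv2.cvtColor(s['img'],cv2.COLOR_RGB2HSV)
    g=(hsv[...,0]>50)&(hsv[...,0]<90)&(hsv[...,1]>90)&(abs(W[...,0]-.587)<.06)&(abs(W[...,1]+.06)<.07)
    P=W[g]; k=P[(P[:,2]>.09)&(P[:,2]<.106)]
    if len(k)<6: continue
    c,rad=circ(k);print(n,'mug',len(k),c,rad,np.median(k[:,2]))
    d=np.hypot(*(P[:,:2]-c/1000).T);h=P[(d>.038)&(d<.07)];print('handle',len(h),np.degrees(np.arctan2(*(h.mean(0)[:2]-c/1000)[::-1])) if len(h) else'')
E
```

```text
pos [ 0.5857 -0.0696  0.197 ] yaw_y 4.43 z [-0.002 -0.    -1.   ] shift [0.0006 0.001  0.153 ] turn z -0.0012 q [ 0.08  0.65 -0.07  1.69  0.06  0.8   0.06] t 62.9
wrist mug 588 [587.1 -68.1] 28.8 0.09760589628253627
handle 213 115.06579214913964
```

>>> servo_tool --translation '[[0.001, 0.001, 0.04], [0, 0, 0.04], [0, 0, 0.03], [0, 0, 0.02], [0, 0, 0.015], [0, 0, 0.006], [0, 0, 0.002], [0, 0, 0]]' --turn '[[0, 0, 0], [0, 0, 0], [0, 0, 0], [0, 0, 0], [0, 0, 0], [0, 0, 0], [0, 0, 0], [0, 0, 0]]'

```text
clock: 64.0
tool_pos: [0.5877, -0.0682, 0.0456]
eef_rot: [0.679, 0.734, 0.0, 0.0]
contact_force: [-0.5, 0.4, -0.6]
opening: 0.95
finger_force: 0.0
```

>>> servo_tool --translation '[[0, 0, 0], [0, 0, 0], [0, 0, 0], [0, 0, 0], [0, 0, 0]]' --turn '[[0, 0, 0], [0, 0, 0], [0, 0, 0], [0, 0, 0], [0, 0, 0]]' --grip 0 --grip_force 30

```text
clock: 64.62
tool_pos: [0.5871, -0.0681, 0.0454]
eef_rot: [0.679, 0.734, -0.0, -0.0]
contact_force: [-2.3, 0.1, 5.1]
opening: 0.729
finger_force: 30.0
```

>>> servo_tool --translation '[[0, 0, -0.01], [0, 0, -0.02], [0, 0, -0.03], [0, 0, -0.03], [0, 0, -0.02], [0, 0, -0.01], [0, 0, 0]]' --turn '[[0, 0, 0], [0, 0, 0], [0, 0, 0], [0, 0, 0], [0, 0, 0], [0, 0, 0], [0, 0, 0]]'

```text
clock: 65.5
tool_pos: [0.5874, -0.0681, 0.1652]
eef_rot: [0.679, 0.734, 0.0, 0.0]
contact_force: [-0.1, -0.1, -4.1]
opening: 0.732
finger_force: 30.0
```

>>> servo_tool --translation '[[-0.02, -0.002, 0], [-0.035, -0.003, 0], [-0.045, -0.004, 0], [-0.05, -0.004, 0], [-0.05, -0.004, 0], [-0.042, -0.004, 0], [-0.02, -0.002, 0], [-0.0105, -0.001, 0], [0, 0, 0]]' --turn '[[0, 0, 0], [0, 0, 0], [0, 0, 0], [0, 0, 0], [0, 0, 0], [0, 0, 0], [0, 0, 0], [0, 0, 0], [0, 0, 0]]'

```text
clock: 66.62
tool_pos: [0.5843, -0.3407, 0.1646]
eef_rot: [0.679, 0.734, 0.0, -0.001]
contact_force: [-0.2, 0.6, -4.9]
opening: 0.732
finger_force: 30.0
```

>>> servo_tool --translation '[[0, 0, 0], [0, 0, 0.03], [0, 0, 0.03], [0, 0, 0.025], [0, 0, 0.012], [0, 0, 0.006], [0, 0, 0.003], [0, 0, 0]]' --turn '[[0, 0, 0], [0, 0, 0], [0, 0, 0], [0, 0, 0], [0, 0, 0], [0, 0, 0], [0, 0, 0], [0, 0, 0]]'

```text
clock: 67.62
tool_pos: [0.5848, -0.3418, 0.0597]
eef_rot: [0.679, 0.734, 0.0, 0.001]
contact_force: [-0.1, 0.0, -3.8]
opening: 0.733
finger_force: 30.0
```

Position is within 0.5 mm of the target. Lowering the last 13 mm.

>>> servo_tool --translation '[[0, 0, 0.005], [0, 0, 0.004], [0, 0, 0.002], [0, 0, 0.001], [0, 0, 0]]' --turn '[[0, 0, 0], [0, 0, 0], [0, 0, 0], [0, 0, 0], [0, 0, 0]]'

```text
clock: 68.25
tool_pos: [0.5843, -0.3416, 0.047]
eef_rot: [0.679, 0.734, 0.0, -0.0]
contact_force: [-0.9, -0.4, -3.8]
opening: 0.727
finger_force: 30.0
```

>>> servo_tool --translation '[[0, 0, 0.001], [0, 0, 0]]' --turn '[[0, 0, 0], [0, 0, 0]]'

```text
clock: 68.5
tool_pos: [0.5845, -0.3419, 0.0465]
eef_rot: [0.679, 0.734, 0.0, 0.0]
contact_force: [0.0, -0.3, -0.3]
opening: 0.727
finger_force: 30.0
```

>>> servo_tool --translation '[[0, 0, 0], [0, 0, 0], [0, 0, 0], [0, 0, 0], [0, 0, -0.02], [0, 0, -0.04], [0, 0, -0.05], [0, 0, -0.05], [0, 0, -0.05], [0, 0, 0]]' --turn '[[0, 0, 0], [0, 0, 0], [0, 0, 0], [0, 0, 0], [0, 0, 0], [0, 0, 0], [0, 0, 0], [0, 0, 0], [0, 0, 0], [0, 0, 0]]' --grip 0.95

```text
clock: 69.75
tool_pos: [0.5872, -0.3431, 0.2627]
eef_rot: [0.679, 0.734, 0.002, 0.006]
contact_force: [-0.2, 0.4, 0.5]
opening: 0.948
finger_force: 0.0
```

>>> servo_tool --translation '[[0.03, 0, -0.02], [0.06, 0, -0.03], [0.06, 0, -0.02], [0.05, 0, 0], [0, 0, 0]]' --turn '[[0, 0, 0], [0, 0, 0], [0, 0, 0], [0, 0, 0], [0, 0, 0]]'

```text
clock: 70.38
tool_pos: [0.5692, -0.1411, 0.3245]
eef_rot: [0.676, 0.737, 0.001, -0.001]
contact_force: [-0.4, -0.6, 0.0]
opening: 0.948
finger_force: 0.0
```

```bash
python3 - <<'E'
from h import *
S={}
for n in('wrist','top','scene'):
    s=snap(n,n+'F');W=world(s);hsv=cv2.cvtColor(s['img'],cv2.COLOR_RGB2HSV);print(n)
    m=reg(W,.42,.53,-.4,-.29,.10,.12)
    if m.sum()>20:m=big(m);print(' jar',rect(W[m]))
    g=(hsv[...,0]>50)&(hsv[...,0]<90)&(hsv[...,1]>90)&reg(W,.5,.64,-.42,-.25,.02,.15);P=W[g];k=P[(P[:,2]>.093)&(P[:,2]<.105)]
    if len(k)>10:
        c,R=circ(k);d=np.hypot(*(P[:,:2]-c/1000).T);h=P[(d>.038)&(d<.07)];print(' mug',c,R,np.degrees(np.arctan2(*(h.mean(0)[:2]-c/1000)[::-1])).round(1) if len(h) else '')
    m=reg(W,.46,.62,.24,.37,.036,.05)
    if m.sum()>50:m=big(m);print(' long',rect(W[m]))
    m=reg(W,.43,.54,-.1,.08,.03,.045)
    if m.sum()>30: m=big(m);print(' short',rect(W[m]))
    m=reg(W,.42,.65,-.3,-.235,.008,.025)&(s['img'].min(-1)>150)
    if m.sum()>5: print(' plier',W[m].mean(0).round(4))
a=snap('top')
cv2.imwrite('pics/final.png',a['img'][:,:,::-1])
E
```

```text
wrist
 jar (array([ 477.6, -332. ]), array([48.1, 15.9]), 1.6)
 mug [ 584.9 -338.9] 27.4 111.6
 short (array([479.4, -12.5]), array([44.1, 56.5]), 81.7)
 plier [ 0.5467 -0.2629  0.0143]
top
 jar (array([ 475.1, -351.6]), array([50., 51.]), 27.7)
 mug [ 582.4 -343.2] 28.6 112.6
 long (array([538.1, 306.3]), array([ 47.3, 100.4]), 82.5)
 short (array([476.9, -14.1]), array([44. , 55.8]), 81.8)
 plier [ 0.581  -0.26    0.0151]
scene
 jar (array([ 475. , -349.6]), array([51.5, 53.5]), 13.6)
 mug [ 583.9 -341.7] 28.7 110.7
 long (array([536.8, 307.7]), array([ 46.5, 102.7]), 82.1)
 short (array([477.3, -11.3]), array([47., 58.]), 81.9)
 plier [ 0.5819 -0.265   0.0164]
```

View pics/final.png

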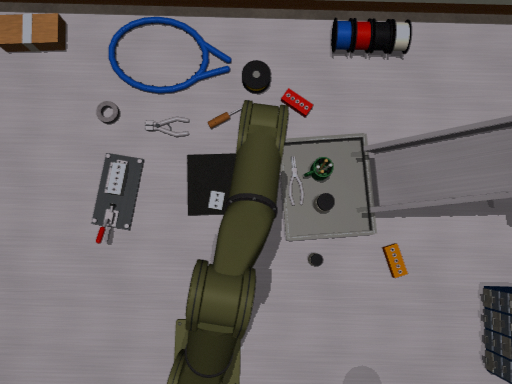

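The top view shows the mug (322,168) and jar (325,203) back within about 1 mm of their starting places. The long block is seated at (117,177), the short block is on the mat at (217,200), and the plier and clamp have not moved.

```bash
python3 -c "
from plant import r
print(r.finish_job())"
```

```text
the job is handed in; nothing more can be done
None
```

The changeover is done and handed in at about 71 s, with no verdict returned: the long block sits flat within about 0.5 mm of home, the short block is on the mat, the mug and jar are back within about 1 mm, and the plier and clamp look undisturbed.

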